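# Clear the staining chamber's lid and hold it half open

### The arm

A 6-joint arm with a two-finger parallel gripper is mounted at the origin on a cart in front of the work surface, level with it; the furniture and walls round the work are solid. World frame = base frame: x ahead of the robot, y to its left, z up, the work surface at z = 0. Lengths are in m, angles in rad, forces in N, time in s.
With the tool pointing down it reaches from about 0.3 to 0.875 m from the base axis. Payload 6.4 kg.
Tool frame: the origin (TCP) lies at the very end of the fingers, on their centre line; the grasp point (between the pads) lies ctrl.grip_point_offset behind it (ctrl.grip_point_offset is the distance from the TCP to the grasp point, in m); z points along the fingers, x is the direction in which the jaws open and shut, and the axes are right-handed (so a half turn about z gives the same grasp; the last joint's range is limited). The gripper opens to 85 mm and grips with 20 to 120 N. Pads are 22 mm wide; open, the fingers measure 114 mm over their backs; the gripper's body (76 mm by 85 mm) begins 54 mm behind the grasp point. The pads swing forward as they close: fully open they stand 13 mm farther back than shut.
Start: joints at [-1.369, 0.181, 1.607, -0, 1.354, -0.206], TCP at [0.228, -0.528, 0.231] pointing down, gripper open.
Joint ranges: [-2.99, 2.99], [-0.89, 2.07], [0.3, 2.58], [-1.14, 4.28], [0, 2.63], [-3.12, 3.12]. Speed limits (rad/s): [2.57, 2.57, 3.01, 3.14, 3.14, 3.14].

### API

Orientations are given as a unit quaternion [w, x, y, z].
In Python, from bench import get_obs, viewer, workorder, ctrl gives the robot as it stands. The module is installed in compiled form; this text tells all that it offers.
- The arm moves only by the tool move_arm, never from a script. Its argument "increments" is a list of rows, each an object of numbers: "tx", "ty", "tz": the shift along the tool's x, y, z in m; "turn": the turn about the tool's z in degrees. A call has 1 to 20 rows; each row is the pose to reach, as a shift and turn from the pose commanded when the call began, along the tool's axes at that moment; what a row does not reach only later rows make up. A row lasts 1/12 s, in which the tool goes at most 41.7 mm and 7.16 degrees, less where a joint would pass 70% of its speed; a pose out of reach is approached as far as the arm can. A call with a gripper value outside its range is refused whole. "gripper" is the opening, from 0 (shut) to 1 (fully open), set as the call begins (left out, the last holds). The fingers move at their own pace and stop on an object; the grip force is fixed at half the most. Time passes only in rows, so rows that repeat a pose let the fingers close. It gives the time, the measured TCP pose, the force and the opening at its end, in the units of the state.
- get_obs(): the state, without advancing time (a new reading comes with each control period).
- viewer.camera(name): name is "scene" or "top" or "wrist"; returns (picture, depth): 400x640x3 uint8, red, green, blue; 400x640 float32, m along the optical axis (not along the pixel's ray), 0 where there is no reading.
- viewer.get_calibration(name): a dict with "intrinsics" (3x3 intrinsics, pixels), "origin" and "attitude" of the camera in the world. Camera axes: x right, y up, looking along -z (the intrinsics and any distortion apply to the point x, -y, -z); pixel columns grow to the right and rows downward; lengths in m; the calibration is good to about 2 mm. A picture is of the moment at which its call begins: read the wrist's pose just before it. get_calibration takes no time and is no camera call; for the wrist camera it gives the pose at the moment of the call.
- workorder.hand_in(): hands the job in, once; it reports no verdict.
The state is a dict: "time_s": time; "q": joint angles; "dq": joint speeds; "joint_efforts": joint torques, N m; "eef_pos": TCP position; "eef_rot": TCP orientation; "wrist_force": force on the tool from outside, world axes, zero at the start; "torque": the same for the moment, N m; "opening": opening from 0.0 (shut) to 1.0 (fully open).
Only numpy, scipy, OpenCV 4.12 (cv2) and the standard library are available. Lean on these libraries where they do the work, as an engineer would, in place of code of your own. Each camera call takes 0.05 s, during which the arm holds its last target.

### The job

Somebody has left a bottle standing in the recess of the slide staining chamber's lid: lift it out and stand it upright in the middle of the shallow square tray, and let it go. Then raise the chamber's hinged lid by its handle to 45 degrees and hold it there, still, for a colleague to load slides; the lid falls shut when released, so finish while you are holding it. Do not tip the bottle over, and leave the other things on the table where they are.

Things in the scene. Friction and masses are not known exactly. Their poses are not given: they have to be found in the camera images.
- chamber: grey slide staining chamber, fixed to the table, 100 (x) x 170 (y) x 60 mm tall, origin at the centre of its underside, front faces its -x (towards the robot), a few degrees of yaw. Behind it stands the incubator, a tall wall about 70 mm behind its centre, whose door pull juts out 30 mm, 250 to 370 mm above the table, at the right; a bench 160 mm high bounds the table on the left
- lid_hinge (a point): point on the lid's hinge axis, midway along it: 30 mm behind the chamber's centre, 60 mm above the table; the hinge axis is the chamber's y axis. The lid reaches 80 mm forward from here, flush with the chamber's front, 170 mm wide; behind it is a fixed strip 20 mm deep
- lid_handle (a point): middle of the lid's handle: a round steel bar 16 mm thick and 46 mm long, parallel to the hinge, carried 34 mm in front of the lid's front edge by a stem 12 mm wide at its middle; 114 mm in front of the hinge and, lid shut, 64 mm above the table. Its two ends are free: it can be pinched over its 46 mm length by fingers that close along the chamber's y axis, and it then turns between the pads as the lid swings
- chamber_lid (a joint): opening angle of the lid in rad: 0 shut (level), grows as the front edge and handle rise, stop at 1.3; 0.785 is 45 degrees. The lid weighs about 0.3 kg and always falls shut when let go; there is no spring
- bottle: the reagent bottle that stands in the recess of the lid: round, 54 mm across, 110 mm tall with its cap (cap 32 mm across); straight body up to about 70 mm, then shoulders to the neck; 0.12 to 0.24 kg, origin at the centre of its underside. The recess floor is 66 mm above the table and its rim rises 12 mm above that floor
- bottle_center (a point): centre of the bottle, on its axis, 55 mm above its underside; its z axis is the bottle's axis
- tray: shallow grey square tray, fixed to the table, 105x105 mm, 14 mm tall, walls and floor 4 mm thick, open on top; origin at the centre of its underside, at the left or the right of the chamber
- beaker: white open plastic beaker, 54 mm across, 62 mm tall, bystander that stands on the side of the chamber away from the tray; origin at the centre of its underside
- petri: round flat dish, 58 mm across, 15 mm tall, bystander at the front, left of the handle; origin at the centre of its underside
- cassette: small flat tissue cassette, 41x28x6 mm, bystander at the front, right of the handle; origin at the centre of its underside
- forceps: steel forceps lying flat, 18x125x9 mm, bystander at the front right; origin at the centre of its underside
- marker: marker pen lying flat, 11x124x12 mm, bystander at the front left; origin at the centre of its underside
- timer: small standing timer, 28x66x58 mm, bystander at the left end of the table; origin at the centre of its underside
- tip_box: closed pipette tip box, 70x100x62 mm, bystander at the right end of the table; origin at the centre of its underside
Mind the look-alikes: they are no part of the job. What is shaped like the bottle but orange is not meant.

How it is judged:
By the outcome, as a careful person would: the job done as asked, in the order asked, and still so for the second after the job is handed in, while the arm keeps its last pose, push and grip.
It also fails if it takes over 53 s, if anything falls off the work surface, if the arm or the gripper's body presses on something with over 40 N, if the wrist force passes 120 N, or if a joint passes its speed limit or range.

## Working session

There is one attempt and no reset: what is moved stays moved. The work goes in short steps, Python scripts to look and compute and a tool call to move; the robot and the scene stay as the last step left them, time stands still between calls to the robot, and variables do not carry over. Pictures are saved under pics/ and viewed, and the job is handed in when it is done.

Besides the shell and the picture viewer there is one more tool, called after "Call:" by a JSON object that holds its "name" and its "arguments", one argument or row to a line. move_arm: Moves the arm, as the interface text tells. Its arguments: {"type":"object","properties":{"increments":{"type":"array"},"gripper":{"type":"number"}},"required":["increments"]}

```bash
mkdir -p pics; python3 - <<'E'
from bench import get_obs, viewer, workorder, ctrl
import cv2,numpy as np
o=get_obs();print({k:np.round(v,3) for k,v in o.items()}, ctrl.grip_point_offset)
for n in ["scene","top"]:
    p,d=viewer.camera(n);cv2.imwrite(f"pics/{n}0.png",p[...,::-1]);np.savez(f"{n}0.npz",p=p,d=d)
    c=viewer.get_calibration(n);print(n,c)
    np.save(f"{n}cal.npy",c,allow_pickle=True)
E
```

```text
{'time_s': np.float64(0.0), 'q': array([-1.369,  0.182,  1.608, -0.   ,  1.354, -0.206]), 'dq': array([-0.   , -0.001, -0.   ,  0.001, -0.001,  0.   ]), 'joint_efforts': array([ 1.0000e-03, -4.4486e+01, -3.5134e+01, -0.0000e+00,  9.0000e-03,
        0.0000e+00]), 'eef_pos': array([ 0.228, -0.527,  0.23 ]), 'eef_rot': array([-0.001,  0.836, -0.549, -0.001]), 'wrist_force': array([0.174, 0.161, 0.864]), 'torque': array([-0.038,  0.011, -0.026]), 'opening': np.float64(1.002)} 0.0187
scene {'intrinsics': array([[496.72888441,   0.        , 312.30814218],
       [  0.        , 496.72888441, 192.59122033],
       [  0.        ,   0.        ,   1.        ]]), 'origin': array([-0.47375116, -0.92208917,  0.80042236]), 'attitude': array([ 0.7833112 ,  0.4676399 , -0.199457  , -0.35770574])}
top {'intrinsics': array([[516.89912304,   0.        , 320.69452729],
       [  0.        , 516.89912304, 199.10686841],
       [  0.        ,   0.        ,   1.        ]]), 'origin': array([ 0.21857767, -0.03606448,  1.23792172]), 'attitude': array([ 0.7101464 ,  0.07569633, -0.07865545, -0.6955397 ])}
```

View pics/scene0.png

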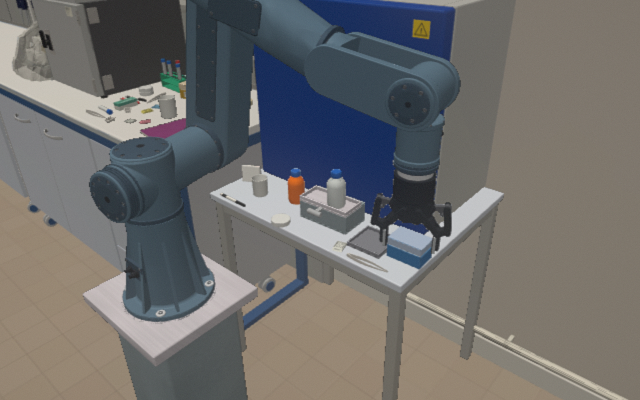

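View pics/top0.png

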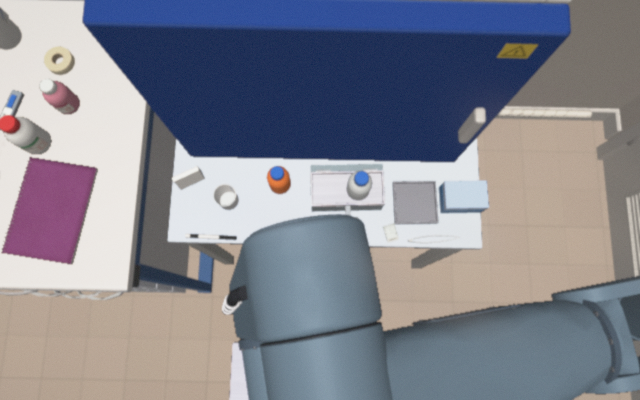

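```bash
cat > h.py <<'E'
import numpy as np,cv2
from scipy.spatial.transform import Rotation as R
def load(n): return np.load(f"{n}cal.npy",allow_pickle=True).item()
def rot(c): 
    w,x,y,z=c["attitude"]; return R.from_quat([x,y,z,w]).as_matrix()
def ray(c,u,v):
    K=c["intrinsics"]; r=np.stack([(np.asarray(u,float)-K[0,2])/K[0,0],-(np.asarray(v,float)-K[1,2])/K[1,1],-np.ones_like(np.asarray(u,float))],-1)
    return r@rot(c).T
def plane(c,u,v,z):
    r=ray(c,u,v); return c["origin"]+r*((z-c["origin"][2])/r[...,2])[...,None]
def cloud(c,d):
    v,u=np.mgrid[:d.shape[0],:d.shape[1]]; P=c["origin"]+ray(c,u,v)*d[...,None]; P[d==0]=np.nan; return P
def proj(c,P):
    q=(np.asarray(P)-c["origin"])@rot(c); K=c["intrinsics"]
    return np.stack([K[0,0]*q[...,0]/-q[...,2]+K[0,2],K[1,1]*q[...,1]/q[...,2]+K[1,2]],-1)
E
python3 - <<'E'
from h import *
for n in ["top","scene"]:
    c=load(n);f=np.load(n+"0.npz");p,d=f["p"],f["d"]
    P=cloud(c,d);np.save(n+"P.npy",P)
    b=(150,250,160,500) if n=="top" else (150,290,200,510)
    crop=p[b[0]:b[1],b[2]:b[3]]
    cv2.imwrite(f"pics/{n}crop.png",cv2.resize(crop[...,::-1],None,fx=2.35,fy=2.35,interpolation=cv2.INTER_CUBIC))
    pts={"top":[(361,178),(415,202),(415,183),(278,174),(465,195),(347,212),(320,188),(370,205),(478,115),(300,200),(226,200),(447,140)],"scene":[(336,173),(336,205),(371,242),(315,211),(296,172),(410,240)]}[n]
    for u,v in pts: print(n,u,v,np.round(P[v,u],3),p[v,u])
E
```

```text
top 361 178 [ 0.502 -0.123  0.177] [ 70 122 207]
top 415 202 [ 0.49  -0.269  0.006] [160 158 163]
top 415 183 [ 0.537 -0.269  0.008] [139 138 144]
top 278 174 [0.525 0.059 0.11 ] [ 69 124 209]
top 465 195 [ 0.497 -0.375  0.063] [200 216 228]
top 347 212 [ 0.449 -0.099  0.071] [199 202 208]
top 320 188 [ 0.506 -0.036  0.064] [227 226 231]
top 370 205 [ 0.467 -0.153  0.069] [145 141 143]
top 478 115 [ 0.571 -0.315  0.371] [218 214 204]
top 300 200 [ 0.49   0.012 -0.   ] [227 231 236]
top 226 200 [0.486 0.193 0.   ] [234 236 235]
top 447 140 [ 0.588 -0.306  0.186] [35 51 89]
scene 336 173 [ 0.492 -0.133  0.174] [ 53  96 160]
scene 336 205 [ 0.485 -0.139  0.076] [128 130 125]
scene 371 242 [ 0.483 -0.267  0.004] [124 123 126]
scene 315 211 [ 0.427 -0.109  0.071] [172 171 169]
scene 296 172 [0.521 0.051 0.108] [ 56  96 155]
scene 410 240 [ 0.489 -0.386  0.06 ] [166 177 193]
```

View pics/topcrop.png

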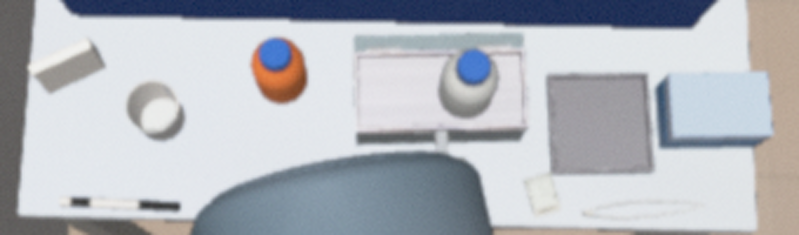

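View pics/scenecrop.png

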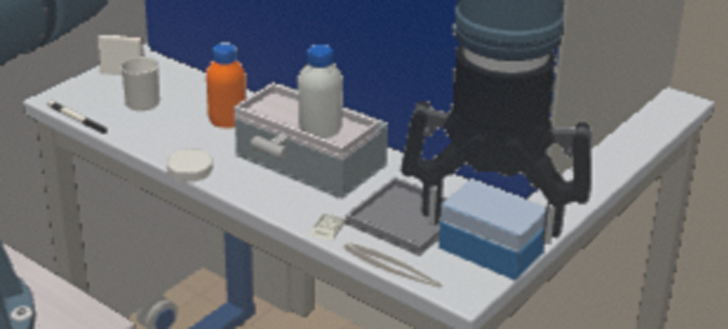

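```bash
python3 - <<'E'
from h import *
A=[np.load(n+"P.npy") for n in("top","scene")]; I=[np.load(n+"0.npz")["p"] for n in("top","scene")]
C=[load("top"),load("scene")]
for P,p,n,c in zip(A,I,("top","scene"),C):
    x,y,z=np.moveaxis(P,-1,0)
    hsv=cv2.cvtColor(p,cv2.COLOR_RGB2HSV)
    blue=(hsv[...,0]>100)&(hsv[...,0]<125)&(hsv[...,1]>110)
    m=blue&(z>.15)&(z<.185)&(abs(x-.5)<.06)&(abs(y+.13)<.05)
    print(n,"cap",m.sum(),np.round(P[m].mean(0),4),P[m].min(0),P[m].max(0))
    # cap top by mask centroid rays at z=.176
    t=m&(z>.171); v,u=np.nonzero(t); q=P[t]; print(" top face bounds",(q.min(0)+q.max(0))/2, q.max(0)-q.min(0))
    # bottle body 
    mb=(z>.09)&(z<.13)&(abs(x-.5)<.06)&(abs(y+.13)<.06)
    q=P[mb][:,:2]
    if len(q)>20:
        s=np.linalg.lstsq(np.c_[2*q,np.ones(len(q))],(q**2).sum(1),rcond=None)[0]; print(" body circ",s[:2],np.sqrt(s[2]+s[:2]@s[:2]),len(q))
    # lid rim/top
    ml=(z>.058)&(z<.085)&(x>.42)&(x<.57)&(y>-.2)&(y<.0)
    r=cv2.minAreaRect(P[ml][:,:2].astype(np.float32)*1000);print(" chamber rect",r)
    mt=(z>.056)&(z<.068)&(x>.42)&(x<.57)&(y>-.5)&(y<-.3)
    if mt.sum()>20:print(" tipbox",cv2.minAreaRect(P[mt][:,:2].astype(np.float32)*1000),cv2.boxPoints(cv2.minAreaRect(P[mt][:,:2].astype(np.float32)*1000)))
    mr=(z<.02)&(z>-.01)&(hsv[...,2]<175)&(x>.42)&(x<.57)&(y>-.34)&(y<-.2)
    mr=cv2.morphologyEx(mr.astype(np.uint8),cv2.MORPH_OPEN,np.ones((3,3)))
    k,l,st,_=cv2.connectedComponentsWithStats(mr);i=1+np.argmax(st[1:,4]);v,u=np.nonzero(l==i)
    q=plane(c,u,v,.010);print(" tray",cv2.minAreaRect(q[:,:2].astype(np.float32)*1000))
    print(" wall x",[np.round(np.nanmedian(x[(abs(y-yy)<.02)&(z>.15)&(z<.3)&(x>.52)&(x<.7)]),4) for yy in(0,-.1,-.25)])
    pu=(x>.545)&(x<.58)&(y<-.2)&(y>-.42)&(z>.23)&(z<.4); print(" pull",pu.sum(),P[pu].min(0) if pu.any() else 0,P[pu].max(0) if pu.any() else 0)
    hm=(z>.05)&(z<.08)&(x>.40)&(x<.445)&(y>-.15)&(y<-.05)
    print(" handle",hm.sum(),P[hm].min(0),P[hm].max(0))
E
```

```text
top cap 143 [ 0.5026 -0.1231  0.1761] [ 0.48898216 -0.13580012  0.17128522] [ 0.51810671 -0.10995389  0.18066822]
 top face bounds [ 0.50354443 -0.122877    0.17597672] [0.02912455 0.02584623 0.00938301]
 body circ [ 0.50283447 -0.1230206 ] 0.02664396763470137 99
 chamber rect ((500.1136474609375, -98.65812683105469), (130.42291259765625, 170.00460815429688), 2.2629880905151367)
 tipbox ((498.8541259765625, -378.3500061035156), (66.36222839355469, 101.88977813720703), 1.716875672340393) [[ 464.16156 -328.42212]
 [ 467.21423 -430.26617]
 [ 533.5467  -428.2779 ]
 [ 530.494   -326.43384]]
 tray ((489.7313537597656, -267.435791015625), (104.59607696533203, 105.17532348632812), 1.2455806732177734)
 wall x [np.float64(0.5884), np.float64(0.5882), np.float64(0.5882)]
 pull 494 [ 0.55643816 -0.33004784  0.25674222] [ 0.57998426 -0.30849947  0.37466852]
 handle 8 [ 0.43580165 -0.12270827  0.06390931] [ 0.44470265 -0.09734283  0.06919552]
scene cap 89 [ 0.497  -0.1292  0.1706] [ 0.48543092 -0.14188363  0.15923639] [ 0.51856018 -0.11338388  0.17823668]
 top face bounds [ 0.50219821 -0.12763375  0.17463581] [0.03272393 0.02849975 0.00720172]
 body circ [ 0.50056722 -0.12624428] 0.024847265903489072 229
 chamber rect ((493.1983337402344, -102.15715026855469), (145.9739990234375, 175.21994018554688), 2.48016619682312)
 tipbox ((497.5559387207031, -380.1956481933594), (71.64205169677734, 103.51221466064453), 0.42444032430648804) [[ 461.3525  -328.7063 ]
 [ 462.1193  -432.2157 ]
 [ 533.7594  -431.685  ]
 [ 532.99255 -328.1756 ]]
 tray ((484.5871887207031, -276.4630126953125), (127.31734466552734, 126.91460418701172), 4.131706714630127)
 wall x [np.float64(0.588), np.float64(0.5879), np.float64(0.5881)]
 pull 0 0 0
 handle 89 [ 0.41957823 -0.13006604  0.05440859] [ 0.44429632 -0.08065937  0.07239039]
```

```bash
cat >> h.py <<'E'
def delta(target,jawdeg=None):
    from bench import get_obs
    o=get_obs();w,x,y,z=o["eef_rot"];M=R.from_quat([x,y,z,w]).as_matrix()
    d=M.T@(np.array(target)-o["eef_pos"]); a=np.degrees(np.arctan2(M[1,0],M[0,0]))
    print("t",o["time_s"],"pos",np.round(o["eef_pos"],4),"jaw",round(a,2),"F",np.round(o["wrist_force"],1),"op",round(float(o["opening"]),3),"q",np.round(o["q"],2))
    print("delta mm",np.round(d*1000,1),"turn",None if jawdeg is None else round(a-jawdeg,2))
E
python3 -c "
from h import *
delta([.45,-.124,.25],-87.7)"
```

```text
t 0.1 pos [ 0.2279 -0.5274  0.2305] jaw -66.63 F [ 0.3  0.9 -0.1] op 1.001 q [-1.37  0.18  1.61 -0.    1.35 -0.21]
delta mm [-282.2 -363.8  -19. ] turn 21.07
```

Call:
{"name": "move_arm", "arguments": {
  "increments": [
    {"tx": -0.01, "ty": -0.013, "tz": -0.01, "turn": 1},
    {"tx": -0.03, "ty": -0.039, "tz": -0.019, "turn": 2.5},
    {"tx": -0.05, "ty": -0.065, "tz": -0.019, "turn": 4},
    {"tx": -0.07, "ty": -0.091, "tz": -0.019, "turn": 5.5},
    {"tx": -0.09, "ty": -0.117, "tz": -0.019, "turn": 7},
    {"tx": -0.11, "ty": -0.143, "tz": -0.019, "turn": 8.5},
    {"tx": -0.13, "ty": -0.169, "tz": -0.019, "turn": 10},
    {"tx": -0.15, "ty": -0.195, "tz": -0.019, "turn": 11.5},
    {"tx": -0.17, "ty": -0.221, "tz": -0.019, "turn": 13},
    {"tx": -0.19, "ty": -0.247, "tz": -0.019, "turn": 14.5},
    {"tx": -0.21, "ty": -0.273, "tz": -0.019, "turn": 16},
    {"tx": -0.23, "ty": -0.299, "tz": -0.019, "turn": 17.5},
    {"tx": -0.25, "ty": -0.325, "tz": -0.019, "turn": 19},
    {"tx": -0.268, "ty": -0.347, "tz": -0.019, "turn": 20.5},
    {"tx": -0.278, "ty": -0.359, "tz": -0.019, "turn": 21.1},
    {"tx": -0.2822, "ty": -0.3638, "tz": -0.019, "turn": 21.1},
    {"tx": -0.2822, "ty": -0.3638, "tz": -0.019, "turn": 21.1},
    {"tx": -0.2822, "ty": -0.3638, "tz": -0.019, "turn": 21.1}
  ]
}}

```text
time_s: 1.6
eef_pos: [0.4498, -0.1248, 0.2501]
eef_rot: [0.0, 0.721, -0.693, -0.0]
wrist_force: [-0.5, -0.4, -0.4]
opening: 0.999
```

```bash
python3 - <<'E'
from h import *
from bench import viewer
for n in["wrist","scene","top"]:
    c=viewer.get_calibration(n);p,d=viewer.camera(n);np.savez(n+"1.npz",p=p,d=d);np.save(n+"cal.npy",c,allow_pickle=True);cv2.imwrite(f"pics/{n}1.png",p[...,::-1])
    if n=="wrist":print(c)
E
```

```text
{'intrinsics': array([[310.34326268,   0.        , 319.66687061],
       [  0.        , 310.34326268, 200.75697689],
       [  0.        ,   0.        ,   1.        ]]), 'origin': array([ 0.53406237, -0.12146841,  0.39367   ]), 'attitude': array([ 0.7113644 , -0.12060285,  0.11577041, -0.68265134])}
```

View pics/wrist1.png

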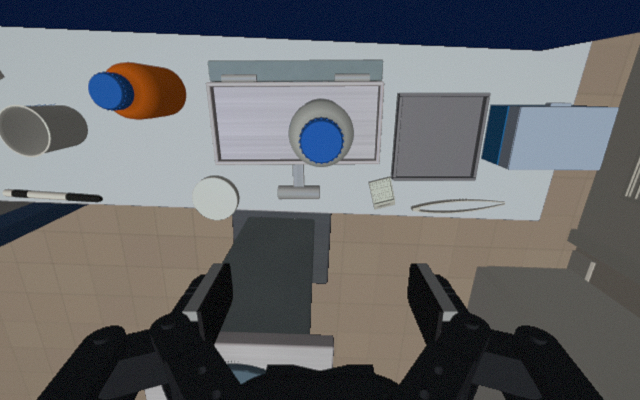

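View pics/scene1.png

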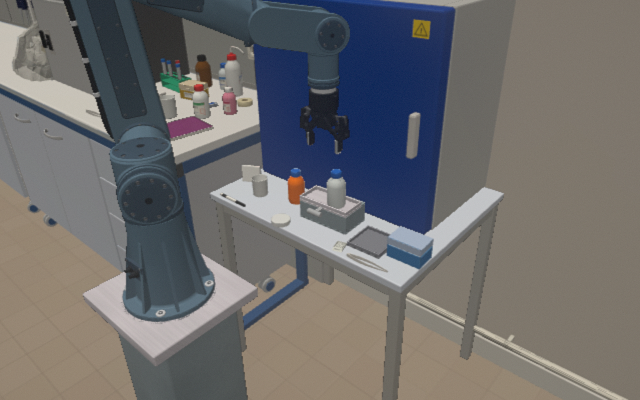

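```bash
python3 - <<'E'
from h import *
for n in["wrist","scene","top"]:
    c=load(n);f=np.load(n+"1.npz");p,d=f["p"],f["d"];P=cloud(c,d);x,y,z=np.moveaxis(P,-1,0)
    hm=(z>.055)&(z<.085)&(x>.405)&(x<.447)&(y>-.15)&(y<-.05)
    r=cv2.minAreaRect(P[hm][:,:2].astype(np.float32)*1000);print(n,"handle",hm.sum(),P[hm].min(0),P[hm].max(0),r)
    ml=(z>.072)&(z<.085)&(x>.45)&(x<.57)&(y>-.2)&(y<.0)&((abs(x-.502)>.035)|(abs(y+.124)>.035))
    print(" rim",ml.sum(),cv2.minAreaRect(P[ml][:,:2].astype(np.float32)*1000))
    mb=(z>.09)&(z<.13)&(abs(x-.5)<.06)&(abs(y+.13)<.06);q=P[mb][:,:2]
    s=np.linalg.lstsq(np.c_[2*q,np.ones(len(q))],(q**2).sum(1),rcond=None)[0]; print(" body circ",s[:2],np.sqrt(s[2]+s[:2]@s[:2]),len(q))
    mc=(z>.171)&(z<.185)&(abs(x-.5)<.06)&(abs(y+.13)<.06);q=P[mc][:,:2];print(" cap",(q.min(0)+q.max(0))/2,q.max(0)-q.min(0),np.median(z[mc]))
    mr=(z>.008)&(z<.02)&(x>.42)&(x<.56)&(y>-.327)&(y<-.2)
    print(" tray",mr.sum(),cv2.minAreaRect(P[mr][:,:2].astype(np.float32)*1000))
delta([.502,-.124,.23],2.3)
E
```

```text
wrist handle 673 [ 0.42243373 -0.12518709  0.06442488] [ 0.44695474 -0.07907927  0.07468503] ((434.88995361328125, -101.94918060302734), (23.882762908935547, 45.908512115478516), 1.6902934312820435)
 rim 2154 ((505.4203186035156, -98.80381774902344), (85.16786193847656, 170.1462860107422), 2.36039137840271)
 body circ [ 0.50172286 -0.12358605] 0.027220928082789867 36
 cap [ 0.5017662 -0.1233195] [0.03166288 0.03178447] 0.17689871290708803
 tray 1461 ((481.00384521484375, -263.45361328125), (116.40984344482422, 130.86643981933594), 2.3584699630737305)
scene handle 93 [ 0.41940648 -0.12864772  0.05788163] [ 0.44687411 -0.08089794  0.07348005] ((433.27606201171875, -104.70045471191406), (27.24762725830078, 47.78285598754883), 1.1943014860153198)
 rim 226 ((502.27264404296875, -100.26335906982422), (87.65474700927734, 176.47445678710938), 2.9069108963012695)
 body circ [ 0.50063966 -0.12632418] 0.0246935314760202 231
 cap [ 0.50264907 -0.12513664] [0.03060722 0.03078042] 0.17486238835609907
 tray 208 ((488.2327575683594, -267.00054931640625), (115.68465423583984, 108.3028793334961), 6.549498558044434)
top handle 77 [ 0.42365142 -0.12508819  0.05920928] [ 0.44692338 -0.0949958   0.07575659] ((436.0911865234375, -109.16775512695312), (34.879005432128906, 14.628308296203613), 64.73570251464844)
 rim 142 ((500.7400817871094, -115.6031723022461), (139.70297241210938, 82.74530029296875), 87.08626556396484)
 body circ [ 0.50133138 -0.12279023] 0.025050472399629573 49Traceback (most recent call last):
  File "<stdin>", line 10, in <module>
    return umr_minimum(a, axis, None, out, keepdims, initial, where)
ValueError: zero-size array to reduction operation minimum which has no identity
```

```bash
python3 -c "
from h import *
delta([.5017,-.1235,.23],2.3)"
```

```text
t 1.75 pos [ 0.4497 -0.1256  0.2502] jaw -87.82 F [ 0.5 -0.4  0.3] op 1.001 q [-0.53 -0.09  1.85 -0.    1.38  1.01]
delta mm [ -0.1 -52.1  20.2] turn -90.12
```

Call:
{"name": "move_arm", "arguments": {
  "increments": [
    {"turn": -4},
    {"turn": -10},
    {"turn": -16},
    {"turn": -22},
    {"turn": -28},
    {"turn": -34},
    {"turn": -40},
    {"turn": -46},
    {"turn": -52},
    {"turn": -58},
    {"ty": -0.005, "turn": -64},
    {"ty": -0.012, "tz": 0.002, "turn": -70},
    {"ty": -0.02, "tz": 0.004, "turn": -76},
    {"ty": -0.028, "tz": 0.007, "turn": -82},
    {"ty": -0.036, "tz": 0.01, "turn": -87},
    {"ty": -0.044, "tz": 0.013, "turn": -90},
    {"ty": -0.05, "tz": 0.017, "turn": -90},
    {"tx": -0.001, "ty": -0.052, "tz": 0.02, "turn": -90},
    {"tx": -0.001, "ty": -0.052, "tz": 0.02, "turn": -90},
    {"tx": -0.001, "ty": -0.052, "tz": 0.02, "turn": -90}
  ]
}}

```text
validation failed for argument at $.in...
```

```bash
python3 - <<'E'
from h import *
from bench import viewer
for n in["wrist","scene"]:
    c=viewer.get_calibration(n);p,d=viewer.camera(n);np.save(n+"cal.npy",c,allow_pickle=True);cv2.imwrite(f"pics/{n}2.png",p[...,::-1])
    P=cloud(c,d);x,y,z=np.moveaxis(P,-1,0)
    mc=(z>.168)&(z<.185)&(abs(x-.5)<.06)&(abs(y+.13)<.03);q=P[mc][:,:2];print(n," cap",(q.min(0)+q.max(0))/2,q.max(0)-q.min(0),np.median(z[mc]))
delta([.5017,-.1235,.108],2.3)
E
```

```text
wrist  cap [ 0.50186811 -0.12354127] [0.03220003 0.03179604] 0.1768556430983317
scene  cap [ 0.50019868 -0.12719027] [0.03025602 0.02772444] 0.17395993475146065
t 1.85 pos [ 0.4498 -0.1255  0.2503] jaw -87.82 F [ 0.   1.2 -0.2] op 1.001 q [-0.53 -0.09  1.85 -0.    1.38  1.01]
delta mm [  0.  -52.  142.2] turn -90.12
```

View pics/wrist2.png

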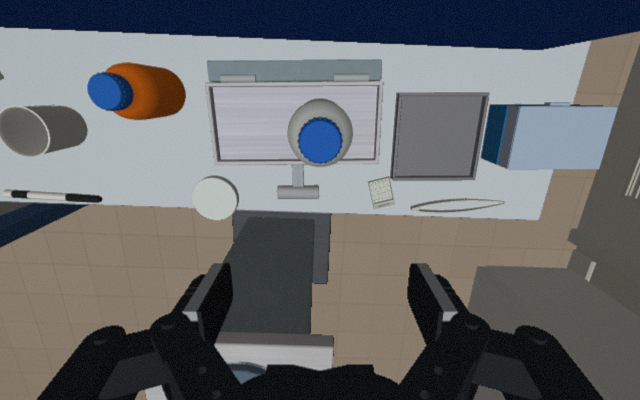

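View pics/scene2.png

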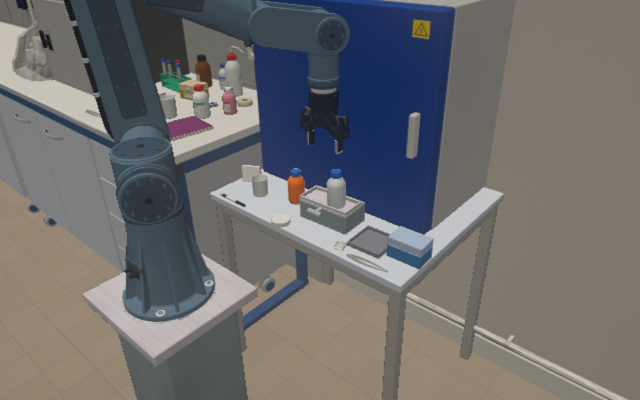

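The pictures are unchanged because the move call was refused. The wrist view puts the cap at (320,140), the handle at (298,192) and the tray at (440,137). I'll resend with every key filled in.

Call:
{"name": "move_arm", "arguments": {
  "increments": [
    {"tx": 0, "ty": 0, "tz": 0, "turn": -4},
    {"tx": 0, "ty": 0, "tz": 0, "turn": -10},
    {"tx": 0, "ty": 0, "tz": 0, "turn": -16},
    {"tx": 0, "ty": 0, "tz": 0, "turn": -22},
    {"tx": 0, "ty": 0, "tz": 0, "turn": -28},
    {"tx": 0, "ty": 0, "tz": 0, "turn": -34},
    {"tx": 0, "ty": 0, "tz": 0, "turn": -40},
    {"tx": 0, "ty": 0, "tz": 0, "turn": -46},
    {"tx": 0, "ty": 0, "tz": 0, "turn": -52},
    {"tx": 0, "ty": 0, "tz": 0, "turn": -58},
    {"tx": 0, "ty": -0.005, "tz": 0, "turn": -64},
    {"tx": 0, "ty": -0.012, "tz": 0.002, "turn": -70},
    {"tx": 0, "ty": -0.02, "tz": 0.004, "turn": -76},
    {"tx": 0, "ty": -0.028, "tz": 0.007, "turn": -82},
    {"tx": 0, "ty": -0.036, "tz": 0.01, "turn": -87},
    {"tx": 0, "ty": -0.044, "tz": 0.013, "turn": -90},
    {"tx": 0, "ty": -0.05, "tz": 0.017, "turn": -90},
    {"tx": 0, "ty": -0.052, "tz": 0.02, "turn": -90},
    {"tx": 0, "ty": -0.052, "tz": 0.02, "turn": -90},
    {"tx": 0, "ty": -0.052, "tz": 0.02, "turn": -90}
  ]
}}

```text
time_s: 3.52
eef_pos: [0.5016, -0.1226, 0.2299]
eef_rot: [-0.0, 1.0, 0.019, -0.0]
wrist_force: [0.1, 0.2, -0.2]
opening: 1.0
```

```bash
python3 - <<'E'
from h import *
from bench import viewer
for n in["wrist","scene"]:
    c=viewer.get_calibration(n);p,d=viewer.camera(n);np.save(n+"cal.npy",c,allow_pickle=True);cv2.imwrite(f"pics/{n}3.png",p[...,::-1])
    P=cloud(c,d);x,y,z=np.moveaxis(P,-1,0)
    mc=(z>.168)&(z<.185)&(abs(x-.5)<.02)&(abs(y+.125)<.02);q=P[mc][:,:2];print(n," cap",(q.min(0)+q.max(0))/2,q.max(0)-q.min(0),np.median(z[mc]))
delta([.5017,-.1235,.108],2.3)
E
```

```text
wrist  cap [ 0.5015441 -0.1225995] [0.0320625  0.03071434] 0.17675608300589998
scene  cap [ 0.49880137 -0.12533708] [0.03069781 0.03090351] 0.17413634426440772
t 3.6167 pos [ 0.5018 -0.1226  0.2304] jaw 2.21 F [-0.1 -0.5  0.1] op 1.005 q [-0.47  0.05  1.75 -0.    1.34 -0.51]
delta mm [ -0.2   0.9 122.4] turn -0.09
```

View pics/wrist3.png

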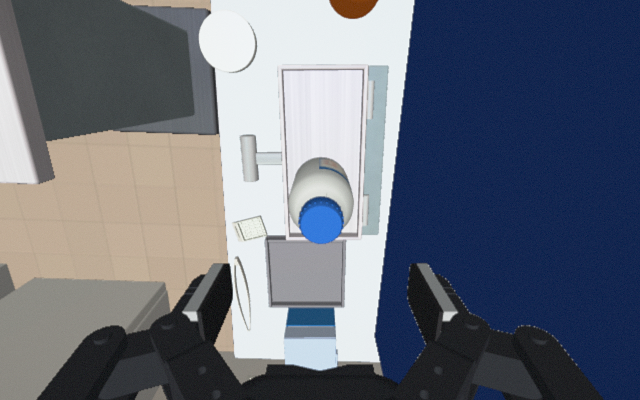

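View pics/scene3.png

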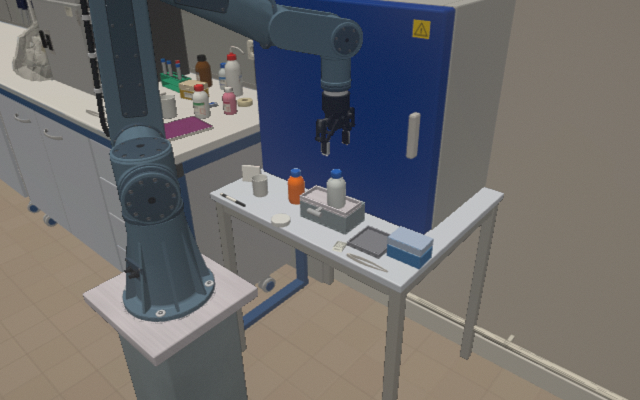

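The cap at (321,220) sits centred between the fingers, at columns 220 and 420, and the path down is clear, so I'm descending.

Call:
{"name": "move_arm", "arguments": {
  "increments": [
    {"tx": 0, "ty": 0.001, "tz": 0.008, "turn": 0},
    {"tx": 0, "ty": 0.001, "tz": 0.022, "turn": 0},
    {"tx": 0, "ty": 0.001, "tz": 0.036, "turn": 0},
    {"tx": 0, "ty": 0.001, "tz": 0.05, "turn": 0},
    {"tx": 0, "ty": 0.001, "tz": 0.063, "turn": 0},
    {"tx": 0, "ty": 0.001, "tz": 0.075, "turn": 0},
    {"tx": 0, "ty": 0.001, "tz": 0.086, "turn": 0},
    {"tx": 0, "ty": 0.001, "tz": 0.096, "turn": 0},
    {"tx": 0, "ty": 0.001, "tz": 0.105, "turn": 0},
    {"tx": 0, "ty": 0.001, "tz": 0.112, "turn": 0},
    {"tx": 0, "ty": 0.001, "tz": 0.118, "turn": 0},
    {"tx": 0, "ty": 0.001, "tz": 0.121, "turn": 0},
    {"tx": 0, "ty": 0.001, "tz": 0.122, "turn": 0},
    {"tx": 0, "ty": 0.001, "tz": 0.122, "turn": 0},
    {"tx": 0, "ty": 0.001, "tz": 0.122, "turn": 0}
  ]
}}

```text
time_s: 4.87
eef_pos: [0.5025, -0.1236, 0.1087]
eef_rot: [0.0, 1.0, 0.02, 0.0]
wrist_force: [-0.2, 0.1, 0.1]
opening: 1.001
```

Call:
{"name": "move_arm", "arguments": {
  "gripper": 0,
  "increments": [
    {"tx": 0, "ty": 0, "tz": 0, "turn": 0},
    {"tx": 0, "ty": 0, "tz": 0, "turn": 0},
    {"tx": 0, "ty": 0, "tz": 0, "turn": 0},
    {"tx": 0, "ty": 0, "tz": 0, "turn": 0},
    {"tx": 0, "ty": 0, "tz": 0, "turn": 0},
    {"tx": 0, "ty": 0, "tz": 0, "turn": 0},
    {"tx": 0, "ty": 0, "tz": 0, "turn": 0},
    {"tx": 0, "ty": 0, "tz": 0, "turn": 0}
  ]
}}

```text
time_s: 5.53
eef_pos: [0.5027, -0.1238, 0.1091]
eef_rot: [0.0, 1.0, 0.02, 0.001]
wrist_force: [-0.3, -0.0, 6.2]
opening: 0.588
```

```bash
python3 - <<'E'
from h import *
from bench import viewer
for n in["wrist","scene"]:
    p,d=viewer.camera(n);cv2.imwrite(f"pics/{n}4.png",p[...,::-1])
delta([.49,-.267,.2],2.3)
E
```

```text
t 5.6333 pos [ 0.5027 -0.1238  0.1091] jaw 2.27 F [ 0.7 -0.1  5.9] op 0.594 q [-0.47  0.2   1.85 -0.    1.09 -0.51]
delta mm [-18.2 142.7 -90.8] turn -0.03
```

View pics/wrist4.png

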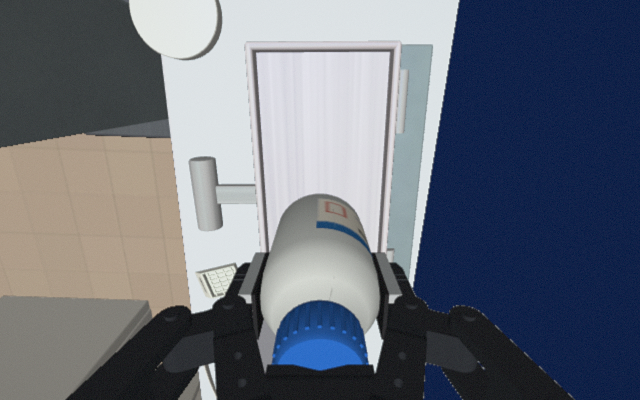

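View pics/scene4.png

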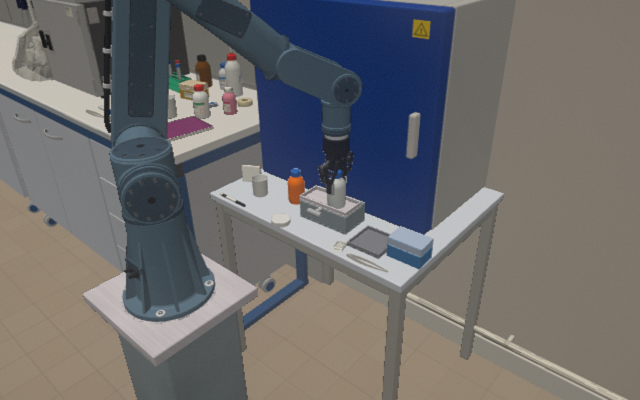

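Call:
{"name": "move_arm", "arguments": {
  "increments": [
    {"tx": 0, "ty": 0, "tz": -0.002, "turn": 0},
    {"tx": 0, "ty": 0, "tz": -0.006, "turn": 0},
    {"tx": 0, "ty": 0, "tz": -0.012, "turn": 0},
    {"tx": 0, "ty": 0, "tz": -0.02, "turn": 0},
    {"tx": 0, "ty": 0, "tz": -0.028, "turn": 0},
    {"tx": 0, "ty": 0, "tz": -0.034, "turn": 0},
    {"tx": 0, "ty": 0, "tz": -0.038, "turn": 0},
    {"tx": 0, "ty": 0, "tz": -0.04, "turn": 0},
    {"tx": 0, "ty": 0, "tz": -0.04, "turn": 0},
    {"tx": 0, "ty": 0, "tz": -0.04, "turn": 0}
  ]
}}

```text
time_s: 6.47
eef_pos: [0.502, -0.1234, 0.1482]
eef_rot: [-0.0, 1.0, 0.02, -0.0]
wrist_force: [-0.6, 0.2, -1.7]
opening: 0.595
```

```bash
python3 - <<'E'
from h import *
from bench import viewer
for n in["wrist","scene"]:
    c=viewer.get_calibration(n);p,d=viewer.camera(n);cv2.imwrite(f"pics/{n}5.png",p[...,::-1])
    P=cloud(c,d);x,y,z=np.moveaxis(P,-1,0)
    m=(z>.085)&(z<.24)&(np.hypot(x-.5027,y+.1238)<.045)&(p.min(-1)>60)
    zz=z[m];print(n,m.sum(),np.nanpercentile(zz,[0,1,5,50,95,100]))
    if n=="scene": cv2.imwrite("pics/s5c.png",cv2.resize(p[150:240,270:400,::-1],None,fx=5,fy=5))
delta([.49,-.267,.2],2.3)
E
```

```text
wrist 12815 [0.10952788 0.11468246 0.12797315 0.18254666 0.19527101 0.2384687 ]
scene 515 [0.10125923 0.10636291 0.11078731 0.15133573 0.19253965 0.23261169]
t 6.5667 pos [ 0.5018 -0.1233  0.1479] jaw 2.26 F [ 0.   0.5 -2.9] op 0.592 q [-0.47  0.15  1.83  0.    1.17 -0.51]
delta mm [-17.5 143.1 -52.2] turn -0.04
```

View pics/s5c.png

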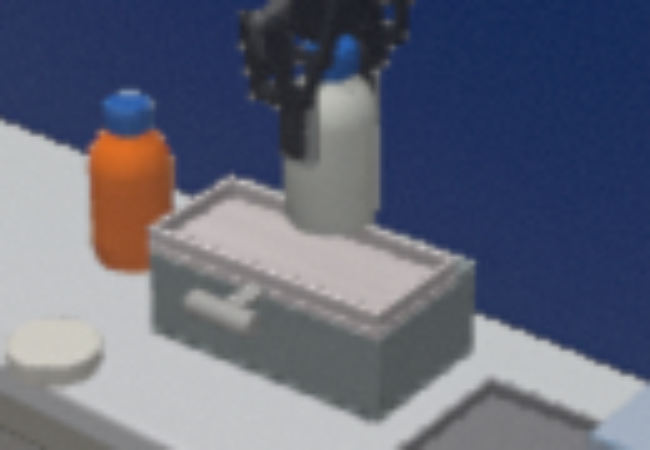

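View pics/wrist5.png

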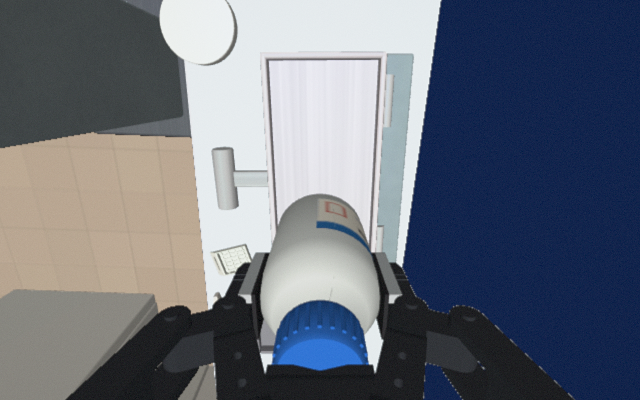

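Call:
{"name": "move_arm", "arguments": {
  "increments": [
    {"tx": -0.0005, "ty": 0.004, "tz": -0.001, "turn": 0},
    {"tx": -0.002, "ty": 0.013, "tz": -0.004, "turn": 0},
    {"tx": -0.003, "ty": 0.025, "tz": -0.007, "turn": 0},
    {"tx": -0.005, "ty": 0.038, "tz": -0.01, "turn": 0},
    {"tx": -0.007, "ty": 0.052, "tz": -0.01, "turn": 0},
    {"tx": -0.008, "ty": 0.066, "tz": -0.01, "turn": 0},
    {"tx": -0.01, "ty": 0.08, "tz": -0.01, "turn": 0},
    {"tx": -0.012, "ty": 0.094, "tz": -0.01, "turn": 0},
    {"tx": -0.014, "ty": 0.108, "tz": -0.01, "turn": 0},
    {"tx": -0.015, "ty": 0.121, "tz": -0.01, "turn": 0},
    {"tx": -0.017, "ty": 0.132, "tz": -0.01, "turn": 0},
    {"tx": -0.018, "ty": 0.14, "tz": -0.01, "turn": 0},
    {"tx": -0.018, "ty": 0.1435, "tz": -0.01, "turn": 0},
    {"tx": -0.018, "ty": 0.1435, "tz": -0.01, "turn": 0},
    {"tx": -0.018, "ty": 0.1435, "tz": -0.01, "turn": 0}
  ]
}}

```text
time_s: 7.82
eef_pos: [0.4898, -0.2673, 0.1581]
eef_rot: [-0.0, 1.0, 0.02, -0.0]
wrist_force: [0.4, 0.6, -2.1]
opening: 0.593
```

```bash
python3 - <<'E'
from h import *
from bench import viewer
for n in["wrist","scene","top"]:
    c=viewer.get_calibration(n);p,d=viewer.camera(n);cv2.imwrite(f"pics/{n}6.png",p[...,::-1])
delta([.4895,-.2675,.048],2.3)
E
```

```text
t 7.9667 pos [ 0.4899 -0.2668  0.1582] jaw 2.31 F [-0.3 -1.4 -2.3] op 0.593 q [-0.71  0.22  1.72  0.    1.21 -0.75]
delta mm [ -0.4   0.7 110.2] turn 0.01
```

View pics/scene6.png

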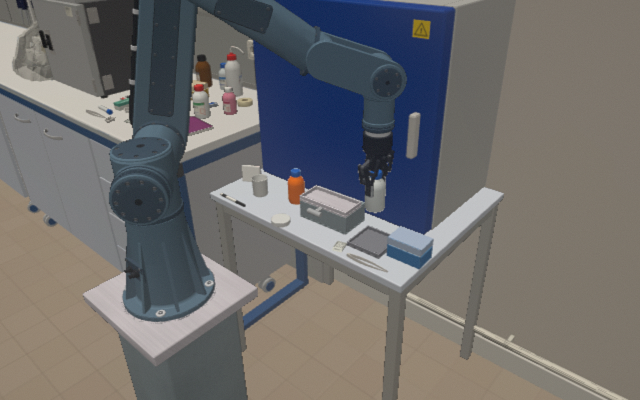

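View pics/top6.png

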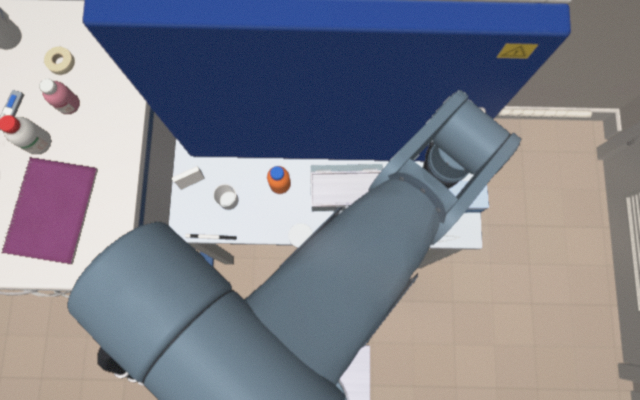

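View pics/wrist6.png

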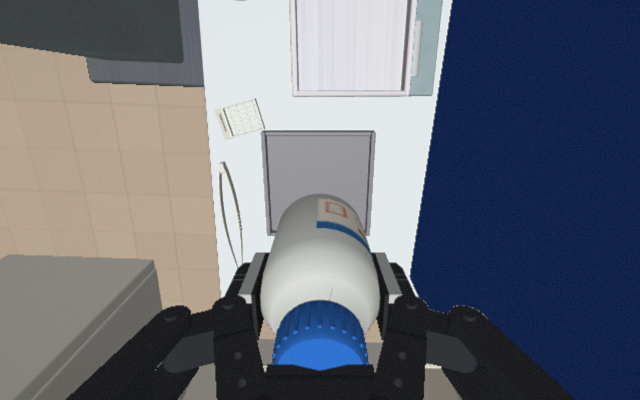

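```bash
python3 - <<'E'
from h import *
from bench import viewer
for n in["scene","top"]:
    c=viewer.get_calibration(n);p,d=viewer.camera(n);P=cloud(c,d);x,y,z=np.moveaxis(P,-1,0)
    if n=="scene": print(P[82,388],P[120,378],P[100,395])
    m=(x>.40)&(x<.64)&(y<-.15)&(y>-.45)&(z>.2)&(z<.8)&(p[...,2].astype(int)-p[...,0]<60)&~((x>.553)&(z<.385))
    for a in np.arange(.25,.65,.04):
        k=m&(z>a)&(z<=a+.04)
        if k.sum()>5: print(n,round(a,2),k.sum(),"max x",np.nanpercentile(x[k],99).round(3),"y",np.nanpercentile(y[k],[1,99]).round(3))
E
```

```text
[ 0.44928347 -0.31778627  0.47678974] [ 0.45544542 -0.29132664  0.37902569] [ 0.58669683 -0.25205132  0.38567616]
scene 0.25 371 max x 0.549 y [-0.303 -0.257]
scene 0.29 457 max x 0.504 y [-0.307 -0.244]
scene 0.33 467 max x 0.51 y [-0.308 -0.237]
scene 0.37 601 max x 0.638 y [-0.371 -0.241]
scene 0.41 568 max x 0.639 y [-0.371 -0.246]
scene 0.45 1024 max x 0.639 y [-0.371 -0.267]
scene 0.49 1267 max x 0.638 y [-0.371 -0.21 ]
scene 0.53 1101 max x 0.638 y [-0.371 -0.16 ]
scene 0.57 1169 max x 0.637 y [-0.371 -0.196]
scene 0.61 172 max x 0.64 y [-0.371 -0.169]
top 0.25 24 max x 0.552 y [-0.258 -0.251]
top 0.29 92 max x 0.507 y [-0.286 -0.229]
top 0.33 300 max x 0.51 y [-0.292 -0.227]
top 0.37 925 max x 0.59 y [-0.361 -0.154]
top 0.41 1511 max x 0.59 y [-0.361 -0.153]
top 0.45 1931 max x 0.59 y [-0.361 -0.153]
top 0.49 5297 max x 0.589 y [-0.357 -0.157]
top 0.53 3327 max x 0.589 y [-0.36  -0.151]
top 0.57 2375 max x 0.59 y [-0.362 -0.152]
top 0.61 453 max x 0.638 y [-0.367 -0.161]
```

```bash
python3 - <<'E'
from h import *
from bench import viewer
c=viewer.get_calibration("top");p,d=viewer.camera("top");P=cloud(c,d);x,y,z=np.moveaxis(P,-1,0)
v,u=np.mgrid[:400,:640]
m=(u>400)&(u<525)&(v>85)&(v<220)&(z>.38)&(x<.582)
m=cv2.erode(m.astype(np.uint8),np.ones((2,2)))>0
for yy in np.arange(-.36,-.2,.01):
    k=m&(abs(y-yy)<.005)
    if k.sum()>3: i=np.nanargmax(np.where(k,x,-9)); print(round(yy,3),k.sum(),"maxx",np.round(np.nanpercentile(x[k],[97,100]),3),"z there",z.flat[i].round(3), (i%640,i//640))
E
```

```text
-0.33 28 maxx [0.493 0.494] z there 0.483 (np.int64(509), np.int64(135))
-0.32 104 maxx [0.487 0.493] z there 0.477 (np.int64(507), np.int64(137))
-0.31 170 maxx [0.492 0.497] z there 0.508 (np.int64(501), np.int64(127))
-0.3 245 maxx [0.499 0.505] z there 0.507 (np.int64(495), np.int64(122))
-0.29 328 maxx [0.506 0.515] z there 0.506 (np.int64(487), np.int64(116))
-0.28 475 maxx [0.514 0.525] z there 0.505 (np.int64(480), np.int64(110))
-0.27 611 maxx [0.52 0.53] z there 0.507 (np.int64(475), np.int64(106))
-0.26 707 maxx [0.531 0.549] z there 0.486 (np.int64(466), np.int64(100))
-0.25 761 maxx [0.54  0.551] z there 0.51 (np.int64(461), np.int64(92))
-0.24 751 maxx [0.54 0.55] z there 0.513 (np.int64(459), np.int64(92))
-0.23 697 maxx [0.533 0.542] z there 0.519 (np.int64(455), np.int64(95))
-0.22 461 maxx [0.525 0.534] z there 0.519 (np.int64(448), np.int64(100))
-0.21 404 maxx [0.513 0.519] z there 0.531 (np.int64(443), np.int64(106))
```

Arm points near the pull stay at x ≤ 0.505 m, about 50 mm clear of it, so I'm lowering the bottle.

Call:
{"name": "move_arm", "arguments": {
  "increments": [
    {"tx": 0, "ty": 0.0005, "tz": 0.004, "turn": 0},
    {"tx": 0, "ty": 0.0005, "tz": 0.012, "turn": 0},
    {"tx": 0, "ty": 0.0005, "tz": 0.022, "turn": 0},
    {"tx": 0, "ty": 0.0005, "tz": 0.033, "turn": 0},
    {"tx": 0, "ty": 0.0005, "tz": 0.044, "turn": 0},
    {"tx": 0, "ty": 0.0005, "tz": 0.055, "turn": 0},
    {"tx": 0, "ty": 0.0005, "tz": 0.066, "turn": 0},
    {"tx": 0, "ty": 0.0005, "tz": 0.076, "turn": 0},
    {"tx": 0, "ty": 0.0005, "tz": 0.085, "turn": 0},
    {"tx": 0, "ty": 0.0005, "tz": 0.092, "turn": 0},
    {"tx": 0, "ty": 0.0005, "tz": 0.098, "turn": 0},
    {"tx": 0, "ty": 0.0005, "tz": 0.103, "turn": 0},
    {"tx": 0, "ty": 0.0005, "tz": 0.106, "turn": 0},
    {"tx": 0, "ty": 0.0005, "tz": 0.108, "turn": 0},
    {"tx": 0, "ty": 0.0005, "tz": 0.108, "turn": 0},
    {"tx": 0, "ty": 0.0005, "tz": 0.108, "turn": 0}
  ]
}}

```text
time_s: 9.45
eef_pos: [0.49, -0.2682, 0.0506]
eef_rot: [0.0, 1.0, 0.02, 0.0]
wrist_force: [-0.1, -0.2, -2.4]
opening: 0.596
```

Call:
{"name": "move_arm", "arguments": {
  "increments": [
    {"tx": 0, "ty": 0, "tz": 0.001, "turn": 0},
    {"tx": 0, "ty": 0, "tz": 0.002, "turn": 0},
    {"tx": 0, "ty": 0, "tz": 0.002, "turn": 0},
    {"tx": 0, "ty": 0, "tz": 0.002, "turn": 0}
  ]
}}

```text
time_s: 9.78
eef_pos: [0.4898, -0.2681, 0.0484]
eef_rot: [0.0, 1.0, 0.02, 0.0]
wrist_force: [0.1, 0.5, -1.2]
opening: 0.589
```

```bash
python3 - <<'E'
from h import *
from bench import viewer
for n in["wrist","scene"]:
    c=viewer.get_calibration(n);p,d=viewer.camera(n)
    cv2.imwrite(f"pics/{n}7.png",p[...,::-1])
    if n=="scene": cv2.imwrite("pics/s7c.png",cv2.resize(p[180:270,310:450,::-1],None,fx=5,fy=5))
delta([.4895,-.2675,.048],2.3)
E
```

```text
t 9.8833 pos [ 0.4898 -0.2681  0.0484] jaw 2.26 F [-0.8  0.8 -2.6] op 0.592 q [-0.71  0.38  1.77 -0.    0.99 -0.75]
delta mm [-0.3 -0.6  0.4] turn -0.04
```

View pics/s7c.png

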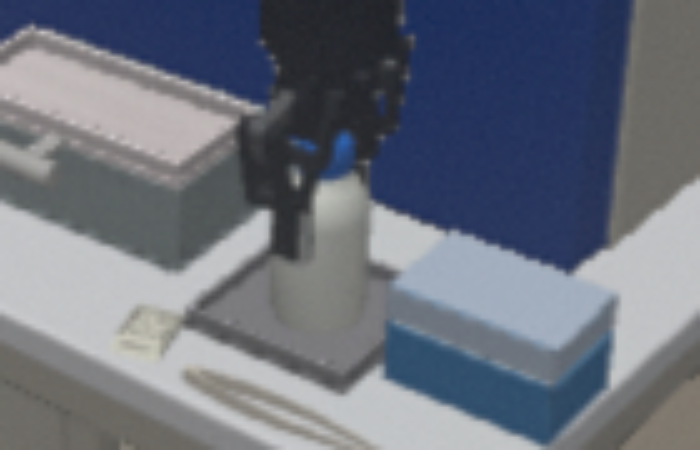

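View pics/wrist7.png

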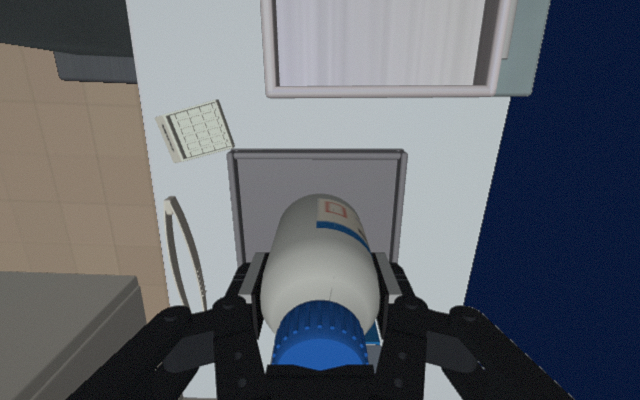

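Call:
{"name": "move_arm", "arguments": {
  "increments": [
    {"tx": 0, "ty": 0, "tz": 0.0005, "turn": 0},
    {"tx": 0, "ty": 0, "tz": 0.001, "turn": 0},
    {"tx": 0, "ty": 0, "tz": 0.001, "turn": 0},
    {"tx": 0, "ty": 0, "tz": 0.001, "turn": 0}
  ]
}}

```text
time_s: 10.22
eef_pos: [0.4898, -0.268, 0.0473]
eef_rot: [-0.0, 1.0, 0.02, -0.0]
wrist_force: [-0.6, 0.6, -2.2]
opening: 0.595
```

Call:
{"name": "move_arm", "arguments": {
  "increments": [
    {"tx": 0, "ty": 0, "tz": 0.0005, "turn": 0},
    {"tx": 0, "ty": 0, "tz": 0.001, "turn": 0},
    {"tx": 0, "ty": 0, "tz": 0.001, "turn": 0},
    {"tx": 0, "ty": 0, "tz": 0.001, "turn": 0}
  ]
}}

```text
time_s: 10.55
eef_pos: [0.4898, -0.2681, 0.0472]
eef_rot: [0.0, 1.0, 0.02, -0.0]
wrist_force: [-3.5, 2.1, 6.5]
opening: 0.592
```

Call:
{"name": "move_arm", "arguments": {
  "gripper": 1,
  "increments": [
    {"tx": 0, "ty": 0, "tz": 0, "turn": 0},
    {"tx": 0, "ty": 0, "tz": 0, "turn": 0},
    {"tx": 0, "ty": 0, "tz": 0, "turn": 0},
    {"tx": 0, "ty": 0, "tz": 0, "turn": 0},
    {"tx": 0, "ty": 0, "tz": 0, "turn": 0},
    {"tx": 0, "ty": 0, "tz": 0, "turn": 0}
  ]
}}

```text
time_s: 11.05
eef_pos: [0.4898, -0.2681, 0.0462]
eef_rot: [-0.0, 1.0, 0.02, -0.0]
wrist_force: [0.3, -0.1, -0.1]
opening: 0.999
```

Call:
{"name": "move_arm", "arguments": {
  "increments": [
    {"tx": 0, "ty": 0, "tz": -0.004, "turn": 0},
    {"tx": 0, "ty": 0, "tz": -0.012, "turn": 0},
    {"tx": 0, "ty": 0, "tz": -0.022, "turn": 0},
    {"tx": 0, "ty": 0, "tz": -0.035, "turn": 0},
    {"tx": 0, "ty": 0, "tz": -0.05, "turn": 0},
    {"tx": 0, "ty": 0, "tz": -0.065, "turn": 0},
    {"tx": 0, "ty": 0, "tz": -0.08, "turn": 0},
    {"tx": 0, "ty": 0, "tz": -0.095, "turn": 0},
    {"tx": 0, "ty": 0, "tz": -0.11, "turn": 0},
    {"tx": 0, "ty": 0, "tz": -0.12, "turn": 0},
    {"tx": 0, "ty": 0, "tz": -0.125, "turn": 0},
    {"tx": 0, "ty": 0, "tz": -0.125, "turn": 0}
  ]
}}

```text
time_s: 12.05
eef_pos: [0.4906, -0.2687, 0.1732]
eef_rot: [0.001, 1.0, 0.02, 0.001]
wrist_force: [0.3, -0.6, -1.2]
opening: 1.002
```

```bash
python3 - <<'E'
from h import *
from bench import viewer
for n in["wrist","scene"]:
    c=viewer.get_calibration(n);p,d=viewer.camera(n)
    cv2.imwrite(f"pics/{n}8.png",p[...,::-1])
    P=cloud(c,d);x,y,z=np.moveaxis(P,-1,0)
    mc=(z>.109)&(z<.12)&(np.hypot(x-.4898,y+.268)<.025);q=P[mc][:,:2]
    if len(q):print(n,"cap",(q.min(0)+q.max(0))/2,q.max(0)-q.min(0),np.median(z[mc]))
    mr=(z>.009)&(z<.018)&(x>.425)&(x<.555)&(y>-.324)&(y<-.205)&(np.hypot(x-.4898,y+.268)>.045)&(p.max(-1)<190)
    q=P[mr][:,:2];print(n,"tray",len(q),cv2.minAreaRect(q.astype(np.float32)*1000))
delta([.434,-.102,.17],-87.7)
E
```

```text
wrist cap [ 0.48888326 -0.26758607] [0.03158067 0.03138781] 0.11481806333578418
wrist tray 1677 ((487.1895751953125, -267.30670166015625), (105.11087799072266, 104.25594329833984), 2.230924129486084)
scene cap [ 0.48940977 -0.27108275] [0.03072986 0.03058918] 0.11285836923986331
scene tray 124 ((487.928955078125, -268.92364501953125), (111.20281219482422, 106.11784362792969), 2.804978370666504)
t 12.15 pos [ 0.4896 -0.2679  0.171 ] jaw 2.26 F [ 0.2 -0.9  0.6] op 1.003 q [-0.71  0.21  1.71 -0.    1.23 -0.75]
delta mm [ -49.  -168.     1.1] turn 89.96
```

View pics/scene8.png

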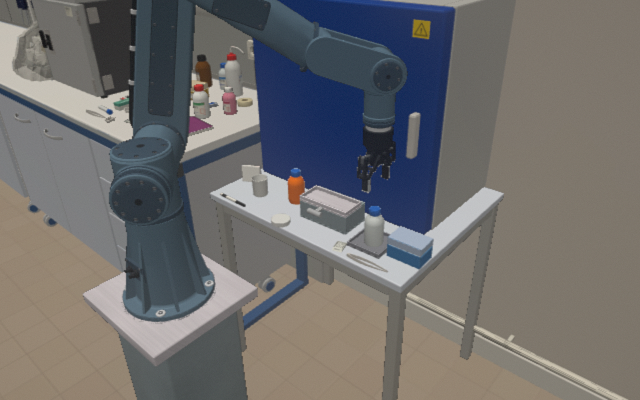

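View pics/wrist8.png

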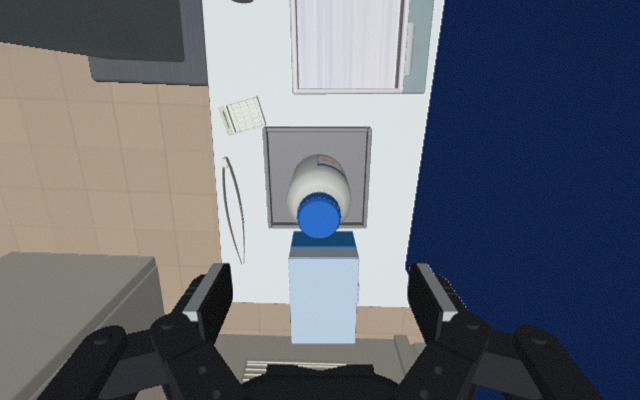

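Measured from the wrist view, the bottle stands upright within 2 mm of the tray centre, with its cap top at z = 0.115. Next I go to a point above the handle with the jaws along the chamber's y axis.

Call:
{"name": "move_arm", "arguments": {
  "increments": [
    {"tx": -0.004, "ty": -0.005, "tz": -0.006, "turn": 0},
    {"tx": -0.012, "ty": -0.014, "tz": -0.014, "turn": 4},
    {"tx": -0.022, "ty": -0.026, "tz": -0.018, "turn": 10},
    {"tx": -0.032, "ty": -0.04, "tz": -0.019, "turn": 16},
    {"tx": -0.04, "ty": -0.054, "tz": -0.019, "turn": 22},
    {"tx": -0.046, "ty": -0.068, "tz": -0.019, "turn": 28},
    {"tx": -0.049, "ty": -0.082, "tz": -0.019, "turn": 34},
    {"tx": -0.049, "ty": -0.096, "tz": -0.019, "turn": 40},
    {"tx": -0.049, "ty": -0.11, "tz": -0.019, "turn": 46},
    {"tx": -0.049, "ty": -0.124, "tz": -0.019, "turn": 52},
    {"tx": -0.049, "ty": -0.138, "tz": -0.019, "turn": 58},
    {"tx": -0.049, "ty": -0.15, "tz": -0.019, "turn": 64},
    {"tx": -0.049, "ty": -0.159, "tz": -0.019, "turn": 70},
    {"tx": -0.049, "ty": -0.165, "tz": -0.019, "turn": 76},
    {"tx": -0.049, "ty": -0.168, "tz": -0.019, "turn": 82},
    {"tx": -0.049, "ty": -0.168, "tz": -0.019, "turn": 87},
    {"tx": -0.049, "ty": -0.168, "tz": -0.019, "turn": 90},
    {"tx": -0.049, "ty": -0.168, "tz": -0.019, "turn": 90},
    {"tx": -0.049, "ty": -0.168, "tz": -0.019, "turn": 90}
  ]
}}

```text
time_s: 13.73
eef_pos: [0.4337, -0.1018, 0.1899]
eef_rot: [0.0, 0.722, -0.692, -0.001]
wrist_force: [-1.1, -0.1, -0.8]
opening: 1.0
```

```bash
python3 - <<'E'
from h import *
from bench import viewer
for n in["wrist","scene"]:
    c=viewer.get_calibration(n);p,d=viewer.camera(n)
    cv2.imwrite(f"pics/{n}9.png",p[...,::-1])
    P=cloud(c,d);x,y,z=np.moveaxis(P,-1,0)
    hm=(z>.05)&(z<.085)&(x>.405)&(x<.443)&(y>-.15)&(y<-.05)
    if hm.sum()>5:
        print(n,"handle",hm.sum(),P[hm].min(0),P[hm].max(0),cv2.minAreaRect(P[hm][:,:2].astype(np.float32)*1000))
        t=hm&(z>.068);print("  top z",np.percentile(z[hm],[50,90,99]), "mean xy of top",P[t].mean(0))
    m=(z>.062)&(z<.09)&(x>.446)&(x<.57)&(y>-.2)&(y<.0)
    print(" lid",m.sum(),cv2.minAreaRect(P[m][:,:2].astype(np.float32)*1000),np.percentile(z[m],[5,50,95]))
delta([.434,-.102,.043],-87.65)
E
```

```text
wrist handle 949 [ 0.42128697 -0.12499576  0.06053861] [ 0.44295091 -0.07941556  0.07480548] ((432.6072998046875, -102.10832214355469), (21.06338882446289, 45.1053581237793), 2.3134474754333496)
  top z [0.07126319 0.07296859 0.07382923] mean xy of top [ 0.43073927 -0.10229361  0.07128481]
 lid 28481 ((504.7034912109375, -98.81190490722656), (117.15380096435547, 170.20059204101562), 2.4356045722961426) [0.06589055 0.06720431 0.07886805]
scene handle 88 [ 0.41825106 -0.12705894  0.05623611] [ 0.44250522 -0.07943091  0.07352958] ((430.7891845703125, -103.1513900756836), (22.86512565612793, 47.399566650390625), 3.7249348163604736)
  top z [0.0668625  0.07144005 0.07272606] mean xy of top [ 0.42735704 -0.10288207  0.07016666]
 lid 1066 ((506.9055480957031, -100.42216491699219), (118.89437103271484, 175.63050842285156), 3.116086483001709) [0.06297824 0.06675438 0.07711909]
t 13.8333 pos [ 0.4339 -0.102   0.19  ] jaw -87.65 F [ 1.  -0.1 -0.4] op 0.997 q [-0.5  -0.07  1.96  0.    1.25  1.03]
delta mm [ 1.00e-01 -2.00e-01  1.47e+02] turn 0.0
```

View pics/wrist9.png

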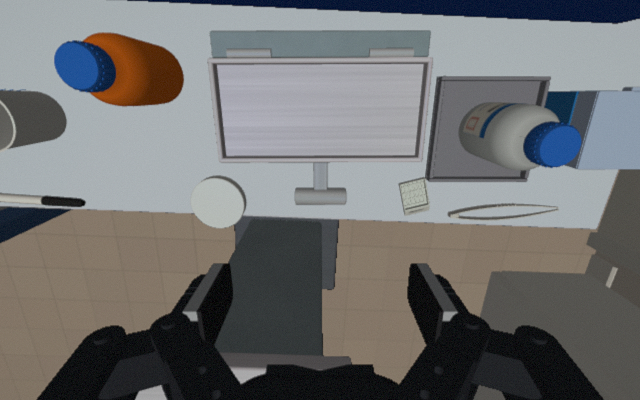

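View pics/scene9.png

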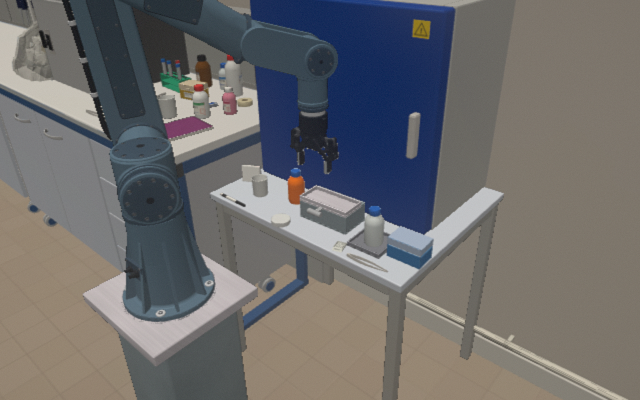

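Call:
{"name": "move_arm", "arguments": {
  "increments": [
    {"tx": 0, "ty": 0.003, "tz": 0.01, "turn": 0},
    {"tx": 0, "ty": 0.0035, "tz": 0.025, "turn": 0},
    {"tx": 0, "ty": 0.0035, "tz": 0.042, "turn": 0},
    {"tx": 0, "ty": 0.0035, "tz": 0.059, "turn": 0},
    {"tx": 0, "ty": 0.0035, "tz": 0.076, "turn": 0},
    {"tx": 0, "ty": 0.0035, "tz": 0.092, "turn": 0},
    {"tx": 0, "ty": 0.0035, "tz": 0.107, "turn": 0},
    {"tx": 0, "ty": 0.0035, "tz": 0.12, "turn": 0},
    {"tx": 0, "ty": 0.0035, "tz": 0.131, "turn": 0},
    {"tx": 0, "ty": 0.0035, "tz": 0.139, "turn": 0},
    {"tx": 0, "ty": 0.0035, "tz": 0.144, "turn": 0},
    {"tx": 0, "ty": 0.0035, "tz": 0.147, "turn": 0},
    {"tx": 0, "ty": 0.0035, "tz": 0.147, "turn": 0},
    {"tx": 0, "ty": 0.0035, "tz": 0.147, "turn": 0}
  ]
}}

```text
time_s: 15.0
eef_pos: [0.4309, -0.1024, 0.0435]
eef_rot: [-0.0, 0.721, -0.693, 0.0]
wrist_force: [0.9, -0.9, 0.1]
opening: 1.002
```

```bash
python3 - <<'E'
from h import *
from bench import viewer
for n in["wrist","scene"]:
    c=viewer.get_calibration(n);p,d=viewer.camera(n)
    cv2.imwrite(f"pics/{n}10.png",p[...,::-1])
    P=cloud(c,d);x,y,z=np.moveaxis(P,-1,0)
    hm=(z>.05)&(z<.08)&(x>.405)&(x<.443)&(y>-.13)&(y<-.074)
    if hm.sum()>5: print(n,"handle",hm.sum(),P[hm].min(0),P[hm].max(0),cv2.minAreaRect(P[hm][:,:2].astype(np.float32)*1000))
    if n=="scene": cv2.imwrite("pics/s10c.png",cv2.resize(p[150:250,250:390,::-1],None,fx=5,fy=5))
delta([.4305,-.102,.043],-87.65)
E
```

```text
wrist handle 3798 [ 0.42095547 -0.12529916  0.06066695] [ 0.44299454 -0.07899342  0.07447219] ((432.3395080566406, -102.1589584350586), (21.451059341430664, 46.258548736572266), 1.7256561517715454)
scene handle 88 [ 0.41860701 -0.12799375  0.055931  ] [ 0.44131309 -0.08059643  0.07510102] ((430.205078125, -104.15824127197266), (22.172542572021484, 47.63410186767578), 2.7560133934020996)
t 15.1 pos [ 0.4312 -0.1025  0.0439] jaw -87.73 F [-0.6  1.3  0.6] op 1.002 q [-0.5   0.17  2.06 -0.    0.91  1.03]
delta mm [-0.6  0.7  0.8] turn -0.08
```

View pics/wrist10.png

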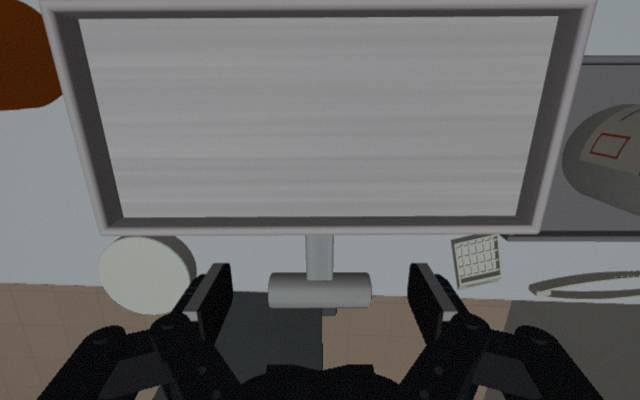

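View pics/s10c.png

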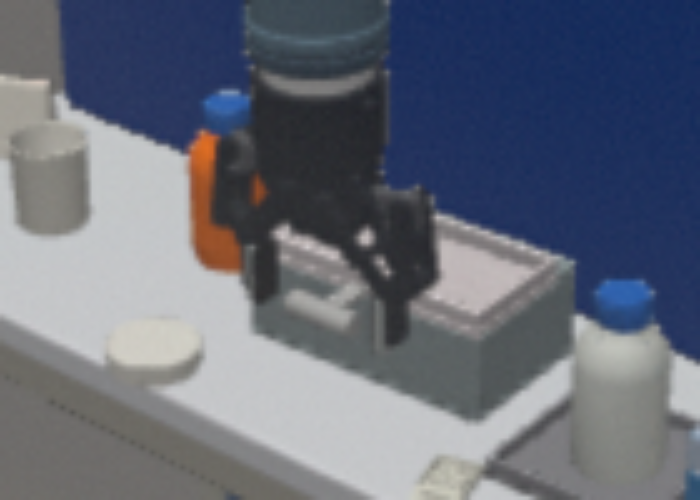

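The handle, at (320,290), sits midway between the pads at columns 228 and 412, so I'm closing.

Call:
{"name": "move_arm", "arguments": {
  "gripper": 0,
  "increments": [
    {"tx": 0, "ty": 0, "tz": 0, "turn": 0},
    {"tx": 0, "ty": 0, "tz": 0, "turn": 0},
    {"tx": 0, "ty": 0, "tz": 0, "turn": 0},
    {"tx": 0, "ty": 0, "tz": 0, "turn": 0},
    {"tx": 0, "ty": 0, "tz": 0, "turn": 0},
    {"tx": 0, "ty": 0, "tz": 0, "turn": 0},
    {"tx": 0, "ty": 0, "tz": 0, "turn": 0},
    {"tx": 0, "ty": 0, "tz": 0, "turn": 0}
  ]
}}

```text
time_s: 15.77
eef_pos: [0.4309, -0.1023, 0.0438]
eef_rot: [-0.0, 0.721, -0.693, 0.0]
wrist_force: [-1.5, 0.9, 4.7]
opening: 0.524
```

```bash
python3 - <<'E'
from h import *
from bench import viewer
for n in["wrist","scene"]:
    c=viewer.get_calibration(n);p,d=viewer.camera(n)
    cv2.imwrite(f"pics/{n}11.png",p[...,::-1])
delta([.4305,-.102,.043],-87.65)
for t in range(5,60,5):
    a=np.radians(t);print(t,round(114-(114*np.cos(a)-4*np.sin(a)),1),round(114*np.sin(a)+4*np.cos(a)-4,1))
E
```

```text
t 15.8667 pos [ 0.4309 -0.1023  0.0438] jaw -87.73 F [-1.6  2.   4.8] op 0.53 q [-0.5   0.17  2.06  0.    0.91  1.03]
delta mm [-0.3  0.4  0.8] turn -0.08
5 0.8 9.9
10 2.4 19.7
15 4.9 29.4
20 8.2 38.7
25 12.4 47.8
30 17.3 56.5
35 22.9 64.7
40 29.2 72.3
45 36.2 79.4
50 43.8 85.9
55 51.9 91.7
```

View pics/wrist11.png

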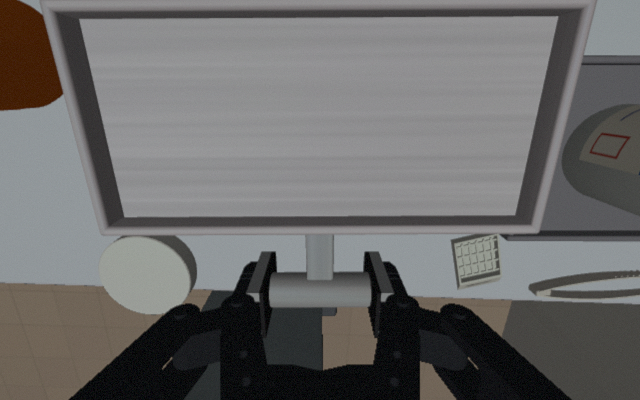

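Call:
{"name": "move_arm", "arguments": {
  "increments": [
    {"tx": 0, "ty": -0.0001, "tz": -0.002, "turn": 0},
    {"tx": 0, "ty": -0.0004, "tz": -0.005, "turn": 0},
    {"tx": 0, "ty": -0.0008, "tz": -0.0099, "turn": 0},
    {"tx": 0, "ty": -0.0015, "tz": -0.0148, "turn": 0},
    {"tx": 0, "ty": -0.0024, "tz": -0.0197, "turn": 0},
    {"tx": 0, "ty": -0.0036, "tz": -0.0246, "turn": 0},
    {"tx": 0, "ty": -0.0049, "tz": -0.0294, "turn": 0},
    {"tx": 0, "ty": -0.0065, "tz": -0.0341, "turn": 0},
    {"tx": 0, "ty": -0.0075, "tz": -0.037, "turn": 0},
    {"tx": 0, "ty": -0.0082, "tz": -0.0387, "turn": 0},
    {"tx": 0, "ty": -0.0082, "tz": -0.0387, "turn": 0},
    {"tx": 0, "ty": -0.0082, "tz": -0.0387, "turn": 0}
  ]
}}

```text
time_s: 16.87
eef_pos: [0.4388, -0.1019, 0.0819]
eef_rot: [0.0, 0.721, -0.693, -0.0]
wrist_force: [4.0, -1.2, -7.0]
opening: 0.524
```

```bash
cat > lid.py <<'E'
from h import *
from bench import viewer
import sys
k=sys.argv[1]
yaw=np.radians(2.36); ax=np.array([np.cos(yaw),np.sin(yaw)]); ay=np.array([-ax[1],ax[0]])
C=np.array([.5142,-.0985])
delta([.4305,-.102,.043],-87.65)
for n in["wrist","scene"]:
    c=viewer.get_calibration(n);p,d=viewer.camera(n);cv2.imwrite(f"pics/{n}{k}.png",p[...,::-1])
    P=cloud(c,d);X=(P[...,:2]-C)@ax;Y=(P[...,:2]-C)@ay;Z=P[...,2]
    # recess floor: fit plane line over pixels inside
    m=(abs(Y)<.07)&(X>-.06)&(X<.018)&(Z>.062)&(Z<.2)&(p.min(-1)>110)
    if n=="scene": m&=(abs(Y)>.03)
    q=np.c_[X[m],Z[m]]
    s=None
    for it in range(8):
        s=np.polyfit(q[:,0],q[:,1],1);r=abs(q[:,1]-np.polyval(s,q[:,0]));q=q[r<max(.002,np.percentile(r,85))] if it<6 else q
    print(n,len(q),"lid angle",np.degrees(np.arctan(-s[0])).round(2),"z at hinge",np.polyval(s,.03).round(4))
E
python3 lid.py 12
```

```text
t 16.8667 pos [ 0.4388 -0.1019  0.0819] jaw -87.73 F [ 4.  -1.2 -7. ] op 0.524 q [-0.49  0.11  2.03 -0.    1.    1.04]
delta mm [-0.2  8.3 38.9] turn -0.08
wrist 37785 lid angle 19.69 z at hinge 0.0667
scene 39 lid angle 23.03 z at hinge 0.0639
```

View pics/wrist12.png

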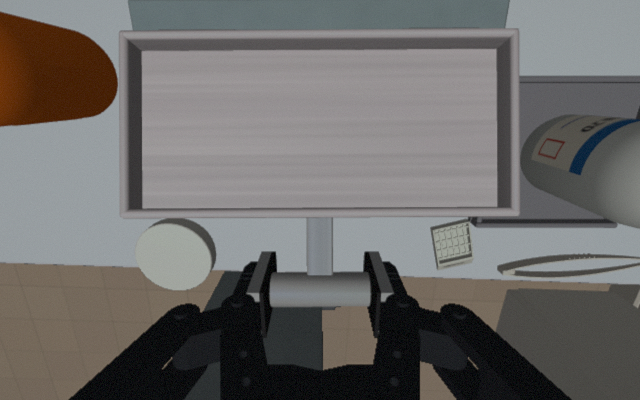

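View pics/scene12.png

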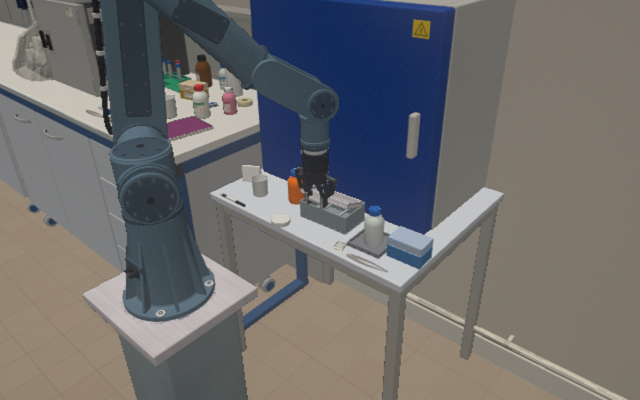

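The lid measures 19.7° against 20° commanded, with small forces, so I carry on to 45°.

Call:
{"name": "move_arm", "arguments": {
  "increments": [
    {"tx": 0, "ty": -0.001, "tz": -0.0025, "turn": 0},
    {"tx": 0, "ty": -0.0025, "tz": -0.0058, "turn": 0},
    {"tx": 0, "ty": -0.0042, "tz": -0.0091, "turn": 0},
    {"tx": 0, "ty": -0.0066, "tz": -0.0135, "turn": 0},
    {"tx": 0, "ty": -0.0091, "tz": -0.0178, "turn": 0},
    {"tx": 0, "ty": -0.0118, "tz": -0.0219, "turn": 0},
    {"tx": 0, "ty": -0.0147, "tz": -0.026, "turn": 0},
    {"tx": 0, "ty": -0.0178, "tz": -0.0299, "turn": 0},
    {"tx": 0, "ty": -0.021, "tz": -0.0336, "turn": 0},
    {"tx": 0, "ty": -0.0238, "tz": -0.0366, "turn": 0},
    {"tx": 0, "ty": -0.0262, "tz": -0.0389, "turn": 0},
    {"tx": 0, "ty": -0.0275, "tz": -0.0402, "turn": 0},
    {"tx": 0, "ty": -0.028, "tz": -0.0407, "turn": 0},
    {"tx": 0, "ty": -0.028, "tz": -0.0407, "turn": 0},
    {"tx": 0, "ty": -0.028, "tz": -0.0407, "turn": 0}
  ]
}}

```text
time_s: 18.22
eef_pos: [0.4666, -0.1007, 0.1226]
eef_rot: [0.0, 0.721, -0.693, -0.0]
wrist_force: [-3.1, -0.3, -3.6]
opening: 0.525
```

```bash
python3 lid.py 13
```

```text
t 18.2167 pos [ 0.4666 -0.1007  0.1226] jaw -87.72 F [-3.1 -0.3 -3.6] op 0.525 q [-0.46  0.1   1.94 -0.    1.1   1.07]
delta mm [-0.1 36.  79.6] turn -0.07
wrist 19788 lid angle 44.24 z at hinge 0.0675
scene 49 lid angle -34.43 z at hinge 0.1558
```

View pics/wrist13.png

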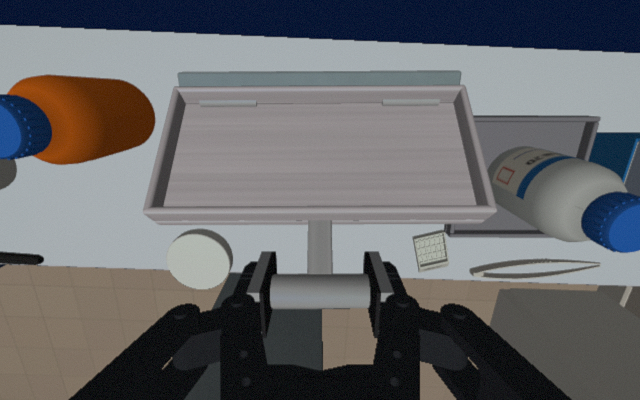

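View pics/scene13.png

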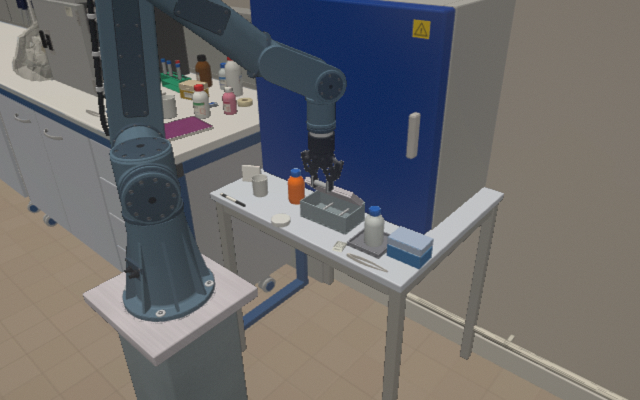

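The wrist fit gives 44.2°. The scene fit isn't valid because the gripper hides most of the lid. I'll refine the estimate with an orthogonal fit and other cues.

```bash
python3 - <<'E'
from h import *
from bench import viewer
yaw=np.radians(2.36); ax=np.array([np.cos(yaw),np.sin(yaw)]); ay=np.array([-ax[1],ax[0]]);C=np.array([.5142,-.0985])
c=viewer.get_calibration("wrist");p,d=viewer.camera("wrist");P=cloud(c,d)
X=(P[...,:2]-C)@ax;Y=(P[...,:2]-C)@ay;Z=P[...,2]
for (a,b,e,f) in [(110,200,195,440),(115,195,210,300),(115,195,330,430),(110,155,210,430),(155,200,210,430)]:
    q=np.c_[X[a:b,e:f].ravel(),Y[a:b,e:f].ravel(),Z[a:b,e:f].ravel()];q=q[np.isfinite(q).all(1)]
    for _ in range(4):
        m=q.mean(0);u,s,vt=np.linalg.svd(q-m,full_matrices=False);r=abs((q-m)@vt[2]);q=q[r<3*np.median(r)+1e-4]
    n=vt[2]*np.sign(vt[2][2]);print(len(q),"angle",np.degrees(np.arctan2(n[0],n[2])).round(2),"side tilt",np.degrees(n[1]).round(2),"rms",r.std().round(5))
# handle bar top
m=(abs(Y)<.02)&(Z>.12)&(Z<.18)&(X>-.07)&(X<-.03);print("bar max z",np.nanpercentile(Z[m],99),"at X",X[m][Z[m]>np.nanpercentile(Z[m],97)].mean())
delta([.4666,-.1007,.1226])
E
```

```text
21205 angle 43.41 side tilt 0.16 rms 0.00028
6909 angle 43.44 side tilt 0.18 rms 0.00028
7704 angle 43.39 side tilt 0.17 rms 0.00028
9542 angle 43.5 side tilt 0.16 rms 0.00028
9497 angle 43.54 side tilt 0.14 rms 0.00029
bar max z 0.1508218019351468 at X -0.05013960981896027
t 18.3667 pos [ 0.4666 -0.1007  0.1226] jaw -87.72 F [-2.4  0.6 -3.6] op 0.523 q [-0.46  0.1   1.94 -0.    1.1   1.07]
delta mm [ 0. -0. -0.] turn None
```

```bash
python3 - <<'E'
from h import *
from bench import viewer
yaw=np.radians(2.36); ax=np.array([np.cos(yaw),np.sin(yaw)]); ay=np.array([-ax[1],ax[0]]);C=np.array([.5142,-.0985])
c=viewer.get_calibration("wrist");p,d=viewer.camera("wrist");P=cloud(c,d)
X=(P[...,:2]-C)@ax;Y=(P[...,:2]-C)@ay;Z=P[...,2]
def fit(M):
    q=np.c_[X[M],Y[M],Z[M]];q=q[np.isfinite(q).all(1)]
    for _ in range(4):
        m=q.mean(0);u,s,vt=np.linalg.svd(q-m,full_matrices=False);r=abs((q-m)@vt[2]);q=q[r<3*np.median(r)+1e-4]
    n=vt[2]*np.sign(vt[2][2]);return len(q),"angle",np.degrees(np.arctan2(n[0],n[2])).round(2),"tilt",np.degrees(n[1]).round(2),"z",m[2].round(4)
T=(abs(Z)<.004)&(p.min(-1)>130);print("table",fit(T))
T=(Z>.055)&(Z<.072)&(X>.034)&(X<.05)&(abs(Y)<.08);print("strip",fit(T))
# rim top front edge: highest lid edge; strip between floor and rim
v,u=np.mgrid[:400,:640]
L=(v>110)&(v<200)&(u>195)&(u<440);q=np.c_[X[L],Z[L]];m=q.mean(0)
a=np.radians
# distance of floor plane from hinge (should be 6 mm) for hinge X=.03,Z=.06
n=np.array([np.sin(a(43.45)),np.cos(a(43.45))]);print("floor offset from hinge",((m-[.03,.06])@n).round(4),"floor mean",m)
E
```

```text
table (59935, 'angle', np.float64(-0.0), 'tilt', np.float64(-0.01), 'z', np.float64(0.001))
strip (3617, 'angle', np.float64(2.97), 'tilt', np.float64(0.0), 'z', np.float64(0.067))
floor offset from hinge nan floor mean [nan nan]
```

The table plane fits level at 0.0°, so I trust the 43.4° reading. I'll raise the lid another 1.5°.

Call:
{"name": "move_arm", "arguments": {
  "increments": [
    {"tx": 0, "ty": -0.0007, "tz": -0.0008, "turn": 0},
    {"tx": 0, "ty": -0.0015, "tz": -0.0016, "turn": 0},
    {"tx": 0, "ty": -0.0022, "tz": -0.0022, "turn": 0},
    {"tx": 0, "ty": -0.0022, "tz": -0.0022, "turn": 0},
    {"tx": 0, "ty": -0.0022, "tz": -0.0022, "turn": 0},
    {"tx": 0, "ty": -0.0022, "tz": -0.0022, "turn": 0}
  ]
}}

```text
time_s: 18.92
eef_pos: [0.469, -0.1006, 0.1248]
eef_rot: [-0.0, 0.721, -0.693, -0.0]
wrist_force: [-3.0, 1.4, -4.5]
opening: 0.526
```

```bash
cat > ang.py <<'E'
from h import *
from bench import viewer
yaw=np.radians(2.36); ax=np.array([np.cos(yaw),np.sin(yaw)]); ay=np.array([-ax[1],ax[0]]);C=np.array([.5142,-.0985])
delta([.4666,-.1007,.1226])
c=viewer.get_calibration("wrist");p,d=viewer.camera("wrist");P=cloud(c,d);cv2.imwrite("pics/w_ang%d.png"%(np.random.randint(1e6)),p[...,::-1])
X=(P[...,:2]-C)@ax;Y=(P[...,:2]-C)@ay;Z=P[...,2]
q=np.c_[X[115:195,205:430].ravel(),Y[115:195,205:430].ravel(),Z[115:195,205:430].ravel()];q=q[np.isfinite(q).all(1)]
for _ in range(5):
    m=q.mean(0);u,s,vt=np.linalg.svd(q-m,full_matrices=False);r=abs((q-m)@vt[2]);q=q[r<3*np.median(r)+1e-4]
n=vt[2]*np.sign(vt[2][2]);print("angle",np.degrees(np.arctan2(n[0],n[2])).round(2),"floor off hinge",((m-[.03,0,.06])@n).round(4))
E
python3 ang.py
```

```text
t 18.9167 pos [ 0.469  -0.1006  0.1248] jaw -87.73 F [-3.   1.4 -4.5] op 0.526 q [-0.46  0.1   1.94  0.    1.11  1.07]
delta mm [0.  2.4 2.2] turn None
angle 45.0 floor off hinge 0.0059
```

The lid now reads 45.0°, and the recess floor lies 5.9 mm from the hinge axis against 6 mm expected. I'll hold for a moment, then re-check.

Call:
{"name": "move_arm", "arguments": {
  "increments": [
    {"tx": 0, "ty": 0, "tz": 0, "turn": 0},
    {"tx": 0, "ty": 0, "tz": 0, "turn": 0},
    {"tx": 0, "ty": 0, "tz": 0, "turn": 0},
    {"tx": 0, "ty": 0, "tz": 0, "turn": 0},
    {"tx": 0, "ty": 0, "tz": 0, "turn": 0},
    {"tx": 0, "ty": 0, "tz": 0, "turn": 0},
    {"tx": 0, "ty": 0, "tz": 0, "turn": 0},
    {"tx": 0, "ty": 0, "tz": 0, "turn": 0},
    {"tx": 0, "ty": 0, "tz": 0, "turn": 0},
    {"tx": 0, "ty": 0, "tz": 0, "turn": 0},
    {"tx": 0, "ty": 0, "tz": 0, "turn": 0},
    {"tx": 0, "ty": 0, "tz": 0, "turn": 0}
  ]
}}

```text
time_s: 19.97
eef_pos: [0.4691, -0.1006, 0.1249]
eef_rot: [-0.0, 0.721, -0.693, -0.0]
wrist_force: [-2.7, 4.0, -5.6]
opening: 0.523
```

```bash
python3 ang.py; python3 - <<'E'
from h import *
from bench import viewer
p,d=viewer.camera("scene");cv2.imwrite("pics/scene20.png",p[...,::-1])
E
```

```text
t 19.9667 pos [ 0.4691 -0.1006  0.1249] jaw -87.73 F [-2.7  4.  -5.6] op 0.523 q [-0.46  0.1   1.94  0.    1.11  1.07]
delta mm [-0.   2.5  2.3] turn None
angle 45.03 floor off hinge 0.0059
```

View pics/scene20.png

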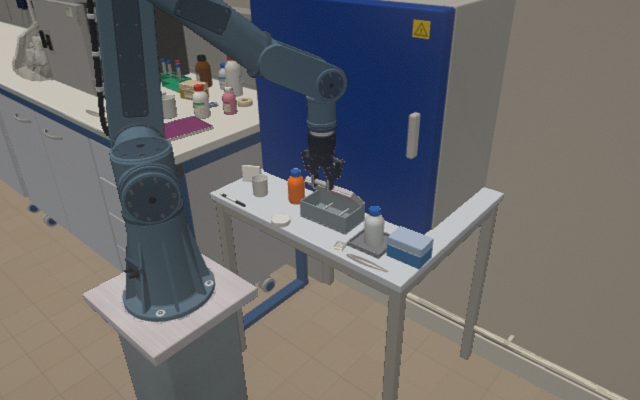

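The lid holds steady at 45.0°. The bottle stands in the tray at (374,232), and the other things are where they were.

```bash
python3 -c "
from bench import workorder
print(workorder.hand_in())"
```

```text
the job is handed in; nothing more can be done
None
```

I lifted the white bottle out of the lid's recess, stood it in the square tray and let it go. Then I raised the lid by its handle to 45° and handed in while still holding it, about 20 s in.

**Final checks**
- **Lid:** the wrist camera read 45.0° twice, about 1 s apart, with the arm still. The first lift had stopped at 43.4°, so I raised it a little more. That same camera view showed the table as level.
- **Bottle:** just after release it stood upright, within about 2 mm of the tray centre (cap top at 0.115 m, 0.114 m expected). The last scene picture shows it still standing.
- **Other things:** they looked unmoved in the last scene picture; I did not measure them.
- **Forces:** the readings after each move stayed below about 10 N.

**What failed or disagreed**
- One move call was refused because some rows left out keys. Nothing moved, and I sent it again.
- The scene camera gave no valid lid angle because the gripper hid most of the lid, so 45° rests on the wrist camera alone.
- The scene camera placed things 2–4 mm off from the wrist camera. I used the wrist values near the grasps.

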